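Turn the washed vial rack over and load it into the block heater

ROBOT

A 7-joint arm with a two-finger parallel gripper is mounted at the origin on the work surface. World frame = base frame: x ahead of the robot, y to its left, z up, the work surface at z = 0. Lengths are in m, angles in rad, forces in N, time in s.
With the tool pointing down it reaches from about 0.4 to 0.85 m from the base axis. Payload 10.4 kg.
Tool frame: the origin (TCP) lies between the finger pads; the fingertips stand 17 mm ahead of it and the grasp point (between the pads) lies 2 mm behind it; x points along the fingers, y is the direction in which the jaws open and shut, and the axes are right-handed (so a half turn about x gives the same grasp; the last joint's range is limited). The gripper opens to 87 mm and grips with 3 to 60 N. Pads are 19 mm wide; open, the fingers measure 117 mm over their backs; the gripper's body (75 mm by 190 mm) begins 51 mm behind the grasp point.
Start: joints at [1.084, 0.332, -0.065, 1.46, 0.022, 1.35, -0.088], TCP at [0.28, -0.559, 0.24] pointing down, gripper open.
Joint ranges: [-2.6, 2.6], [-0.5, 2.12], [-1.47, 1.34], [0.16, 2.42], [-1.27, 4.41], [0.06, 2.06], [-2.6, 2.6]. Speed limits (rad/s): [2.22, 2.22, 2.79, 2.79, 3.14, 3.14, 3.14].

INTERFACE

Orientations are given as a unit quaternion [x, y, z, w].
In Python, from bench import r, optics, close_job gives the robot as it stands.
- The arm moves only by the shell command python3 -m inch 'ROWS' [OPENING] [FORCE]. ROWS is JSON, a list of rows, each an object with "translation": the shift along the tool's x, y, z in cm, a list of three; "spin": the turn about the tool's x in degrees. In form: [{"translation": [tx, ty, tz], "spin": spin}, ...]. A call has 1 to 20 rows; each row shifts and turns the pose as measured when the row begins, along the tool's axes as they then stand; what a row does not reach is not made up. A row lasts 1/8 s, in which the tool goes at most 62.5 mm and 10.7 degrees, less where a joint would pass 70% of its speed; a pose out of reach is approached as far as the arm can. A call is refused whole if a number of a shift passes 6.25 or a number of a turn 10.7, either way. A call with a gripper value outside its range is refused whole. OPENING is the closure, from 0 (fully open) to 1 (shut), set as the call begins (- or left out, the last holds). The fingers move at their own pace and stop on an object; FORCE is the grip in N (left out, the last holds). Time passes only in rows, so rows that do not move let the fingers close. It gives the time, the measured TCP pose, the force and the opening at its end, in the units of the state.
- r.read_state(): the state, without advancing time (a new reading comes with each control period).
- optics.camera(name): name is "side" or "top"; returns the picture (400x640x3 uint8, red, green, blue); there is no depth.
- optics.camera_model(name): a dict with "camera_matrix" (3x3 intrinsics, pixels), "world_from_camera" (4x4, takes a point from camera to world coordinates). Camera axes: x right, y down, z forward; pixel columns grow to the right and rows downward; lengths in m; the calibration is good to about 2 mm. A picture is of the moment at which its call begins. camera_model takes no time and is no camera call.
- close_job(): hands the job in, once; it reports no verdict.
The state is a dict: "time": time; "joint_positions": joint angles; "joint_vel": joint speeds; "joint_torque": joint torques, N m; "ee_pos": TCP position; "eef_rot": TCP orientation; "ft_force": force on the tool from outside, world axes, zero at the start; "torque": the same for the moment, N m; "width": finger opening in m.
Only numpy, scipy, OpenCV 4.12 (cv2) and the standard library are available. Lean on these libraries where they do the work, as an engineer would, in place of code of your own. Each camera call takes 0.05 s, during which the arm holds its last target.

TASK

Pull the heater's carriage all the way out by its black handle. Turn over the empty aluminium vial rack that was left wells-down to dry, and set it by hand, not dropped or tossed, wells up and flat between the corner stops of the carriage lengthwise along the slide; then push the carriage fully home under the clear hood and let go. Leave the rack that holds vials, the beaker, the flask and the amber jar where they stand.

Things in the scene. Friction and masses are not known exactly. Their poses are not given: they have to be found in the camera images.
- rack_center (a point): Centre of the empty vial rack, an aluminium block 72 mm long (its x), 50 wide (y), 40 high (z), about 0.35 kg, flat solid sides. z points out of the face with six open square wells. It starts loose on the bench upside down (z down, centre 20 mm up), length roughly along world y. It stands steadily on its 50 x 40 mm ends too, so two quarter turns about y with a regrasp can turn it over.
- rack_mark (a point): Middle of the empty rack's closed flat underside, 20 mm from its centre along its -z, marked with a dark round disc 26 mm across. At the start it is on top. The rack lies on a thin black draining mat, flush with the bench.
- full_rack_center (a point): Centre of the body of another rack of the same shape and size, already wells up (z up, centre 20 mm above the bench), with five white-capped vials that stick up to 68 mm above the bench. Not to be disturbed; it stands nearer to or farther from the robot than the empty rack.
- nest (a point): Middle of the carriage's flat deck, where the rack's underside is to rest, 48 mm above the bench. y: along the slide, out of the hood (roughly world +y), and along the length of the rack's place; x: across; z up. Deck 76 x 104 mm (x, y). Dark L-shaped stops 8 mm high at its corners leave 60 x 86 mm (x, y) for the rack, either end first; the middles of the sides are open. Moves with the carriage.
- handle (a point): Middle of the carriage's black upright handle tab: 60 mm wide (nest's x), 14 mm thick (nest's y), top edge 15 mm above this point, bottom 35 mm below; the point is 74 mm above the bench and 140 mm from the nest's middle along nest +y. Can be pinched by its thickness from above. Moves with the carriage.
- hood_mouth (a point): On the fixed heater at bench level, under the mouth of the clear hood; same axes as the nest. Hood: 140 mm wide (x), 120 mm high, from here 150 mm back (-y), then a white box 125 mm high, 70 mm deep. Base under the carriage: 140 mm wide, 30 mm high, reaching 150 mm out (+y). The nest's middle is 60 mm inside the mouth when home, 90 mm outside when fully out.
- carriage (a joint): Travel of the carriage in m along the nest's +y: 0 fully home under the hood, 0.15 fully out against its end stop. Starts nearly home. It slides with about 2 N of friction plus light damping (12 N per m/s) and stays where it is left.
- beaker_center (a point): Centre of an empty glass beaker, 76 mm across, 95 mm tall, standing near the racks. Bystander.
- flask_center (a point): Centre of a glass conical flask, 84 mm across at its foot, 125 mm tall, standing near the racks. Bystander.
- amber_center (a point): Centre of a closed amber jar, 64 mm across, 130 mm tall, standing near the racks. Bystander.
Mind the look-alikes: they are no part of the job. Leave any blue or purple look-alike of the part that bears full_rack_center alone.

How it is judged:
By the outcome, as a careful person would: the job done as asked, in the order asked, and still so for the second after the job is handed in, with the robot touching nothing.
It also fails if it takes over 72 s, if anything falls off the work surface, if the arm or the gripper's body presses on something with over 40 N, if the wrist force passes 120 N, or if a joint passes its speed limit or range.

## Working session

There is one attempt and no reset: what is moved stays moved. The work goes in short steps, Python scripts to look and compute and a shell command to move; the robot and the scene stay as the last step left them, time stands still between calls to the robot, and variables do not carry over. Pictures are saved under pics/ and viewed, and the job is handed in when it is done.

```bash
mkdir -p pics; ls
cat > h.py <<'E'
import numpy as np, cv2
from bench import r, optics, close_job
from scipy.spatial.transform import Rotation as R
def snap(name,fn):
    im=optics.camera(name); cv2.imwrite('pics/'+fn,im[:,:,::-1]); return im
def ray(name,u,v):
    m=optics.camera_model(name);K=np.array(m['camera_matrix']);T=np.array(m['world_from_camera'])
    d=T[:3,:3]@np.linalg.solve(K,[u,v,1]);return T[:3,3],d/np.linalg.norm(d)
def onz(name,u,v,z):
    o,d=ray(name,u,v);return o+d*(z-o[2])/d[2]
def proj(name,p):
    m=optics.camera_model(name);K=np.array(m['camera_matrix']);T=np.array(m['world_from_camera'])
    c=T[:3,:3].T@(np.array(p)-T[:3,3]);q=K@c;return q[:2]/q[2]
def tri(a,b):
    (o1,d1),(o2,d2)=ray(*a),ray(*b)
    s=np.linalg.lstsq(np.c_[d1,-d2],o2-o1,rcond=None)[0]
    p,q=o1+s[0]*d1,o2+s[1]*d2;return (p+q)/2,np.linalg.norm(p-q)
def st():
    s=r.read_state();M=R.from_quat(s['eef_rot']).as_matrix()
    print('t',s['time'],'p',np.round(s['ee_pos'],4),'w',s['width'],'f',np.round(s['ft_force'],1));print(np.round(M,3));print(np.round(s['joint_positions'],3));return s,M
E
python3 - <<'E'
from h import *
snap('top','t0.png');snap('side','s0.png');st()
for n in('top','side'):print(np.round(optics.camera_model(n)['world_from_camera'],3))
E
```

```text
pics
t 0.1 p [ 0.2795 -0.5587  0.2388] w 0.08692228998936621 f [-0.6 -0.6 -0.8]
[[-0.001  0.447 -0.894]
 [ 0.001 -0.894 -0.447]
 [-1.    -0.001  0.   ]]
[ 1.084  0.333 -0.065  1.461  0.022  1.35  -0.088]
[[-0.1   -0.969  0.225  0.355]
 [-0.995  0.096 -0.026  0.096]
 [ 0.004 -0.227 -0.974  1.341]
 [ 0.     0.     0.     1.   ]]
[[ 0.977 -0.155  0.149  0.45 ]
 [-0.215 -0.695  0.686 -0.735]
 [-0.002 -0.702 -0.712  0.931]
 [ 0.     0.     0.     1.   ]]
```

View pics/t0.png

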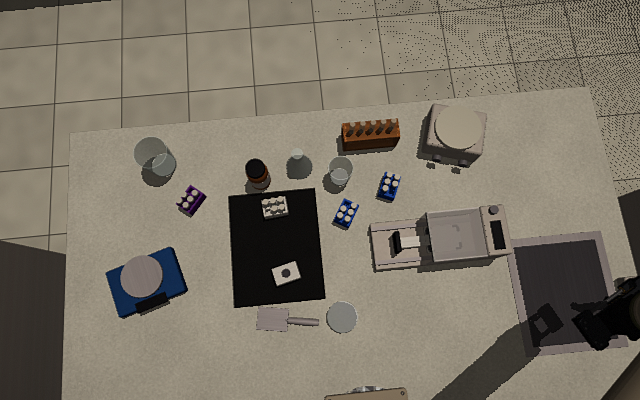

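View pics/s0.png

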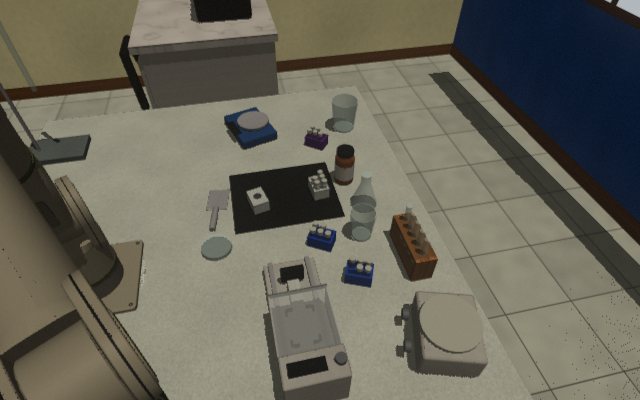

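Run:
```python
import cv2
a=cv2.imread('pics/t0.png')
cv2.imwrite('pics/t0a.png',cv2.resize(a[185:285,225:325],None,fx=6,fy=6,interpolation=cv2.INTER_CUBIC))
cv2.imwrite('pics/t0b.png',cv2.resize(a[195:280,360:520],None,fx=5,fy=5,interpolation=cv2.INTER_CUBIC))
b=cv2.imread('pics/s0.png')
cv2.imwrite('pics/s0a.png',cv2.resize(b[180:280,240:380],None,fx=5,fy=5,interpolation=cv2.INTER_CUBIC))
```

```text
(no output)
```

View pics/t0a.png

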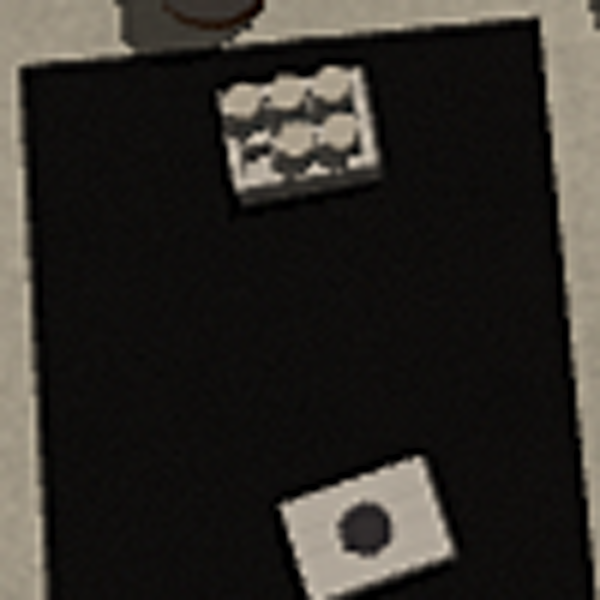

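View pics/t0b.png

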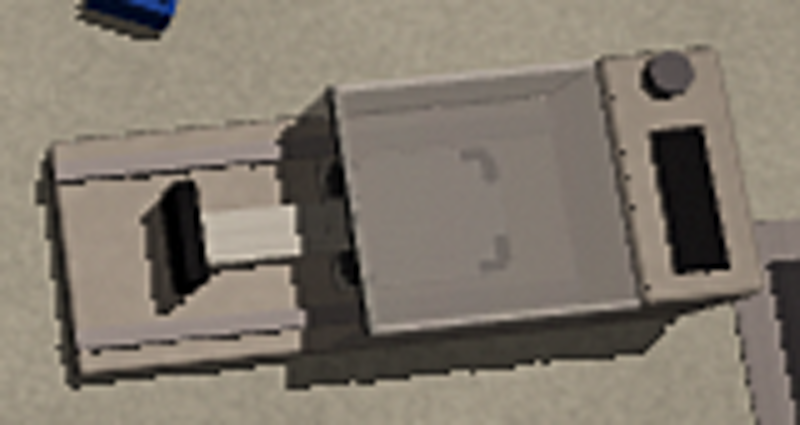

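View pics/s0a.png

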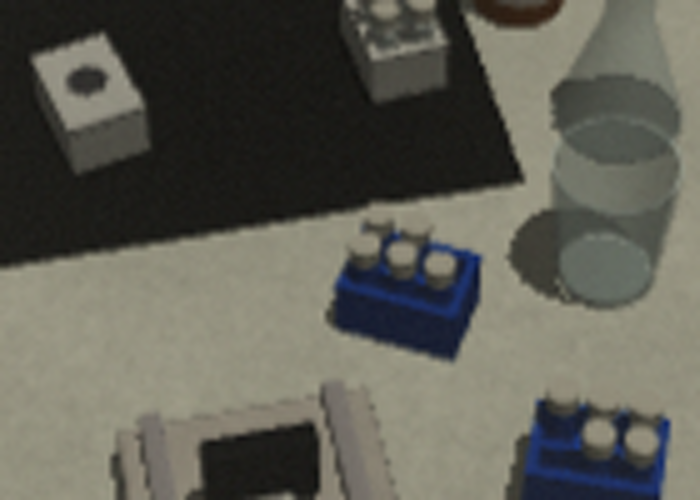

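Run:
```python
from h import *
im=cv2.imread('pics/t0.png');g=cv2.cvtColor(im,cv2.COLOR_BGR2GRAY)
m=np.zeros_like(g);m[255:290,265:305]=g[255:290,265:305]>115
c=max(cv2.findContours(m,0,2)[0],key=cv2.contourArea)
rc=cv2.minAreaRect(c);print(rc);bx=cv2.boxPoints(rc)
P=np.array([onz('top',*b,.04) for b in bx]);print(P.round(4),'c',P.mean(0).round(4))
for i in range(4):
    d=P[(i+1)%4]-P[i];print(np.linalg.norm(d).round(4),np.degrees(np.arctan2(d[1],d[0])).round(1))
M=g[262:283,278:295];mm=np.uint8(M<90)
# disc
n,l,s,ce=cv2.connectedComponentsWithStats(mm);print(s,ce+[278,262])
f=lambda x,y,z:onz('top',360+x/5,195+y/5,z)
for n,a in dict(hm1=(333,90,.12),hm2=(370,333,.12),b1=(598,58,.125),b2=(648,300,.125),base1=(50,148,.03),base2=(75,376,.03),h=(187,238,.089),h1=(177,182,.089),h2=(193,293,.089)).items():print(n,f(*a).round(4))
# side: disc & handle
print('side disc',onz('side',240+87/5,180+80/5,.04))
```

```text
((285.6499938964844, 272.95001220703125), (17.39252471923828, 24.6657657623291), 71.56504821777344)
[[0.4781 0.2316 0.04  ]
 [0.4938 0.1623 0.04  ]
 [0.4449 0.1505 0.04  ]
 [0.4296 0.2193 0.04  ]] c [0.4616 0.1909 0.04  ]
0.0711 -77.2
0.0502 -166.5
0.0705 102.6
0.05 14.2
[[  0   0  17  21 245]
 [  0   0  13   5  35]
 [  3   7   9   9  59]
 [  8  18   9   3  18]] [[286.31836735 272.37959184]
 [282.28571429 263.14285714]
 [285.3559322  272.83050847]
 [291.         281.33333333]]
hm1 [ 0.5815 -0.2208  0.12  ]
hm2 [ 0.4452 -0.2203  0.12  ]
b1 [ 0.584 -0.37   0.125]
b2 [ 0.4476 -0.373   0.125 ]
base1 [ 0.5799 -0.0704  0.03  ]
base2 [ 0.4443 -0.0683  0.03  ]
h [ 0.5108 -0.1336  0.089 ]
h1 [ 0.5431 -0.1324  0.089 ]
h2 [ 0.4796 -0.1327  0.089 ]
side disc [0.46483353 0.1903547  0.04      ]
```

```bash
python3 -m inch '[{"translation":[0,0,0],"spin":8.7},{"translation":[0,0,0],"spin":8.7},{"translation":[0,0,0],"spin":8.6},{"translation":[0,-4.7,-2.6],"spin":0},{"translation":[0,-4.7,-2.6],"spin":0},{"translation":[0,-4.7,-2.6],"spin":0},{"translation":[0,-4.7,-2.6],"spin":0},{"translation":[0,-4.7,-2.6],"spin":0},{"translation":[0,-4.7,-2.6],"spin":0},{"translation":[0,-4.7,-2.6],"spin":0}]' 0; python3 -c "
from h import *
st()"
```

```text
time: 1.35
ee_pos: [0.4646, -0.2234, 0.2349]
eef_rot: [-0.705, 0.003, 0.709, 0.007]
ft_force: [0.3, -1.0, 0.4]
width: 0.087
t 1.35 p [ 0.4646 -0.2234  0.2349] w 0.08701984168568926 f [ 0.3 -1.   0.4]
[[-0.006 -0.014 -1.   ]
 [ 0.005 -1.     0.014]
 [-1.    -0.005  0.006]]
[ 0.618  0.115 -0.276  1.736  0.03   1.303 -1.249]
```

```bash
python3 -m inch '[{"translation":[0,-4.5,-2.4],"spin":-1.5},{"translation":[0,-4.2,-2.2],"spin":0},{"translation":[3,0,0],"spin":0},{"translation":[3,0,0],"spin":0},{"translation":[2,0,0],"spin":0},{"translation":[0,0,0],"spin":0}]' 0; python3 -c "
from h import *
st();snap('top','t1.png');snap('side','s1.png')
a=cv2.imread('pics/t1.png')[185:300,340:520];b=cv2.imread('pics/s1.png')[200:360,230:390]
cv2.imwrite('pics/c1.png',cv2.hconcat([cv2.resize(a,(500,320)),cv2.resize(b,(300,320))]))
"
```

```text
time: 2.1
ee_pos: [0.5123, -0.1267, 0.1519]
eef_rot: [-0.704, -0.01, 0.71, -0.005]
ft_force: [0.8, -0.1, -0.3]
width: 0.0869
t 2.1 p [ 0.5123 -0.1267  0.1519] w 0.0868979698116371 f [ 0.8 -0.1 -0.3]
[[-0.007  0.022 -1.   ]
 [ 0.007 -1.    -0.023]
 [-1.    -0.007  0.007]]
[ 0.485  0.218 -0.364  1.805  0.079  1.141 -1.453]
```

View pics/c1.png

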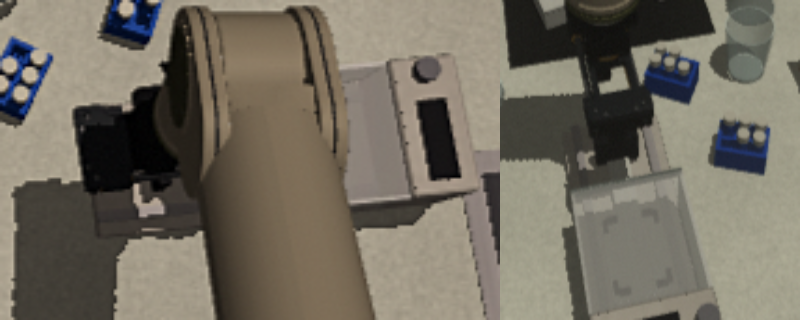

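```bash
python3 -m inch '[{"translation":[1.5,0.7,0],"spin":0.5},{"translation":[2,0,0],"spin":0},{"translation":[2,0,0],"spin":0},{"translation":[1,0,0],"spin":0},{"translation":[0,0,0],"spin":0}]' 0; python3 -c "
from h import *
st()"
```

```text
time: 2.82
ee_pos: [0.5148, -0.1368, 0.0878]
eef_rot: [-0.707, -0.005, 0.707, -0.002]
ft_force: [-0.1, -1.1, 0.4]
width: 0.0869
t 2.825 p [ 0.5148 -0.1368  0.0878] w 0.08692918907827454 f [-0.1 -1.1  0.4]
[[-0.     0.009 -1.   ]
 [ 0.004 -1.    -0.009]
 [-1.    -0.004  0.   ]]
[ 0.483  0.296 -0.35   1.86   0.114  1.006 -1.475]
```

```bash
python3 -m inch '[{"translation":[0.7,-0.2,0.3],"spin":-0.3},{"translation":[0,0,0],"spin":0}]' 0;  python3 -m inch '[{"translation":[0,0,0],"spin":0},{"translation":[0,0,0],"spin":0},{"translation":[0,0,0],"spin":0},{"translation":[0,0,0],"spin":0},{"translation":[0,0,0],"spin":0}]' 1 25; python3 -c "
from h import *
st()"
```

```text
time: 3.08
ee_pos: [0.5122, -0.1349, 0.0814]
eef_rot: [0.708, 0.006, -0.707, 0.004]
ft_force: [-0.8, -0.3, 0.2]
width: 0.0872
time: 3.7
ee_pos: [0.513, -0.1351, 0.0825]
eef_rot: [0.708, 0.006, -0.706, 0.004]
ft_force: [-0.3, -0.6, -0.6]
width: 0.0447
t 3.7 p [ 0.513  -0.1351  0.0825] w 0.044671097751153716 f [-0.3 -0.6 -0.6]
[[ 0.003  0.015 -1.   ]
 [ 0.003 -1.    -0.015]
 [-1.    -0.003 -0.003]]
[ 0.482  0.296 -0.351  1.872  0.116  0.99  -1.475]
```

```bash
python3 -m inch '[{"translation":[0,0,0],"spin":0},{"translation":[0,0,0],"spin":0},{"translation":[0,0,0],"spin":0},{"translation":[0,0,0],"spin":0},{"translation":[0,0,0],"spin":0}]'
```

```text
time: 4.32
ee_pos: [0.5129, -0.135, 0.0825]
eef_rot: [0.708, 0.006, -0.706, 0.004]
ft_force: [0.0, 0.2, 0.3]
width: 0.0138
```

```bash
python3 -m inch '[{"translation":[0,-1.5,0],"spin":0},{"translation":[0,-2,0],"spin":0},{"translation":[0,-2,0],"spin":0},{"translation":[0,-2,0],"spin":0},{"translation":[0,-2,0],"spin":0},{"translation":[0,-2,0],"spin":0},{"translation":[0,-1,0],"spin":0},{"translation":[0,0,0],"spin":0}]'
```

```text
time: 5.32
ee_pos: [0.5126, -0.0111, 0.0825]
eef_rot: [0.71, 0.002, -0.705, 0.004]
ft_force: [1.1, 2.8, -0.7]
width: 0.0139
```

```bash
python3 -m inch '[{"translation":[0,-1,0],"spin":0},{"translation":[0,-1,0],"spin":0},{"translation":[0,-0.6,0],"spin":0},{"translation":[0,-0.5,0],"spin":0},{"translation":[0,-0.5,0],"spin":0},{"translation":[0,0,0],"spin":0}]'
```

```text
time: 6.08
ee_pos: [0.5127, 0.0117, 0.0824]
eef_rot: [0.709, -0.008, -0.705, 0.006]
ft_force: [0.8, 2.2, -0.6]
width: 0.0139
```

```bash
python3 -m inch '[{"translation":[0,-0.5,0],"spin":0},{"translation":[0,-0.5,0],"spin":0},{"translation":[0,-0.5,0],"spin":0}]'; python3 -m inch '[{"translation":[0,0,0],"spin":0},{"translation":[0,0,0],"spin":0},{"translation":[0,0,0],"spin":0},{"translation":[0,0,0],"spin":0},{"translation":[0,0,0],"spin":0}]' 0.75; python3 -c "
from h import *
st();snap('top','t2.png');snap('side','s2.png')
a=cv2.imread('pics/t2.png')[185:300,340:520];b=cv2.imread('pics/s2.png')[200:360,230:390]
cv2.imwrite('pics/c2.png',cv2.hconcat([cv2.resize(a,(470,300)),cv2.resize(b,(300,300))]))
"
```

```text
time: 6.45
ee_pos: [0.5128, 0.0123, 0.0822]
eef_rot: [0.709, -0.018, -0.705, 0.008]
ft_force: [-0.5, -20.0, 3.8]
width: 0.014
time: 7.08
ee_pos: [0.5123, 0.0147, 0.082]
eef_rot: [0.708, -0.017, -0.706, 0.009]
ft_force: [-0.6, -0.1, 0.1]
width: 0.0218
t 7.075 p [0.5123 0.0147 0.082 ] w 0.021845915555108078 f [-0.6 -0.1  0.1]
[[ 0.004 -0.011 -1.   ]
 [-0.036 -0.999  0.011]
 [-0.999  0.036 -0.004]]
[ 0.248  0.272 -0.436  1.914  0.179  0.99  -1.855]
```

View pics/c2.png

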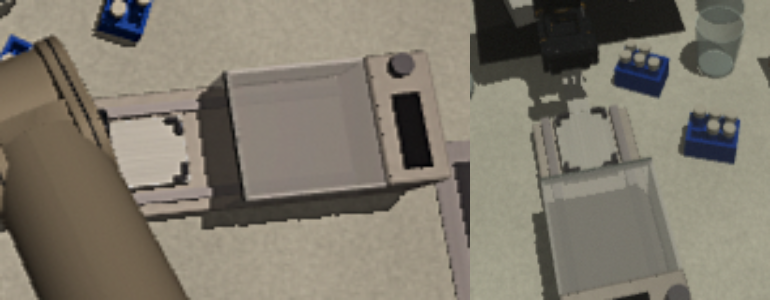

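```bash
python3 -m inch '[{"translation":[-3,0,0],"spin":0},{"translation":[-3,0,0],"spin":0},{"translation":[-3,0,0],"spin":0},{"translation":[0,0,0],"spin":-10.4},{"translation":[0,0,0],"spin":-10.4},{"translation":[0,0,0],"spin":-10.4},{"translation":[0,0,0],"spin":-10.4},{"translation":[0,0,0],"spin":-10.4},{"translation":[0,0,0],"spin":-10.4},{"translation":[0,0,0],"spin":-10.4},{"translation":[0,0,0],"spin":-10.4},{"translation":[0,0,0],"spin":-10.4},{"translation":[0,0,0],"spin":-10.4},{"translation":[0,0,0],"spin":0}]' 0
cat >> h.py <<'E'
def to(p,yaw=None):
    s,M=st(); print('shift cm in tool',np.round(100*M.T@(np.array(p)-s['ee_pos']),2))
    y=np.degrees(np.arctan2(M[1,1],M[0,1]));print('jaw yaw',y.round(1), 'spin', None if yaw is None else np.round(y-yaw,1))
E
python3 -c "
from h import *
to((.4558,.2162,.12),13.2);snap('top','t3.png')
"
```

```text
time: 8.93
ee_pos: [0.5115, 0.0182, 0.1751]
eef_rot: [0.413, 0.558, -0.432, 0.576]
ft_force: [-0.7, -0.1, -0.6]
width: 0.0868
t 8.925 p [0.5115 0.0182 0.1751] w 0.08680105965022296 f [-0.7 -0.1 -0.6]
[[ 0.004  0.958  0.285]
 [-0.036  0.285 -0.958]
 [-0.999 -0.007  0.036]]
[ 0.413  0.182 -0.614  1.816  0.152  1.184  0.038]
shift cm in tool [  4.77   0.34 -20.75]
jaw yaw 16.6 spin 3.4
```

View pics/t3.png

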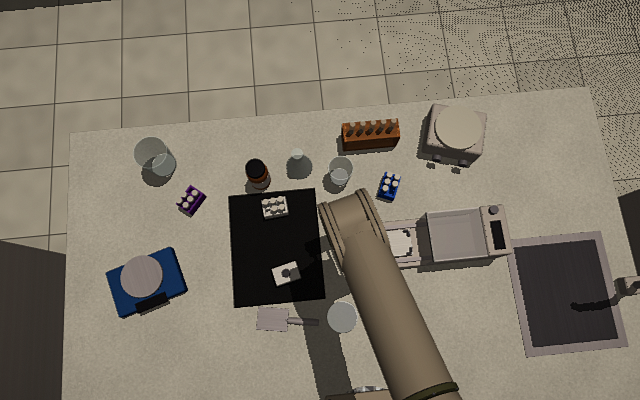

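```bash
python3 -m inch '[{"translation":[0,0,-4],"spin":3.4},{"translation":[0.5,-0.3,-5],"spin":0},{"translation":[0.5,-0.3,-5],"spin":0},{"translation":[0.5,-0.3,-4],"spin":0},{"translation":[1,0,-2],"spin":0},{"translation":[0,0,0],"spin":0}]' 0; 
python3 -c "
from h import *
to((.4558,.2162,.08),13.2)
"
```

```text
time: 9.72
ee_pos: [0.4565, 0.215, 0.1426]
eef_rot: [0.44, 0.537, -0.457, 0.556]
ft_force: [-0.1, -0.7, 0.4]
width: 0.0869
t 9.725 p [0.4565 0.215  0.1426] w 0.08692792146435675 f [-0.1 -0.7  0.4]
[[ 0.006  0.981  0.194]
 [-0.036  0.194 -0.98 ]
 [-0.999 -0.001  0.036]]
[ 0.122  0.234 -0.747  1.855  0.21   1.138 -0.509]
shift cm in tool [ 6.25 -0.04 -0.36]
jaw yaw 11.2 spin -2.0
```

```bash
python3 -m inch '[{"translation":[3,0,-0.2],"spin":-2},{"translation":[3,0,-0.2],"spin":0},{"translation":[3,0,-0.1],"spin":0},{"translation":[1.2,0,-0.1],"spin":0},{"translation":[0,0,0],"spin":0}]' 0; 
python3 -c "
from h import *
to((.4558,.2162,.022),13.2);snap('top','t4.png');snap('side','s4.png')
a=cv2.imread('pics/t4.png')[210:310,240:360];b=cv2.imread('pics/s4.png')[150:250,200:320]
cv2.imwrite('pics/c4.png',cv2.hconcat([cv2.resize(a,(400,340)),cv2.resize(b,(400,340))]))
"
```

```text
time: 10.35
ee_pos: [0.4602, 0.2121, 0.0405]
eef_rot: [0.436, 0.539, -0.452, 0.561]
ft_force: [0.2, -0.3, 0.4]
width: 0.0871
t 10.35 p [0.4602 0.2121 0.0405] w 0.08710553054120332 f [ 0.2 -0.3  0.4]
[[ 0.01   0.977  0.212]
 [-0.037  0.212 -0.977]
 [-0.999  0.002  0.038]]
[ 0.066  0.382 -0.699  1.937  0.345  0.948 -0.593]
shift cm in tool [ 1.83 -0.34 -0.57]
jaw yaw 12.2 spin -1.0
```

View pics/c4.png

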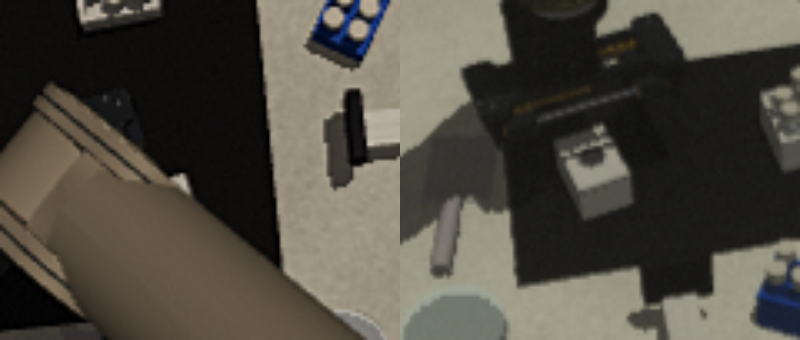

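```bash
python3 -m inch '[{"translation":[1.8,-0.3,-0.7],"spin":-1},{"translation":[0,0,0],"spin":0}]' 0;python3 -m inch '[{"translation":[0,0,0],"spin":0},{"translation":[0,0,0],"spin":0},{"translation":[0,0,0],"spin":0},{"translation":[0,0,0],"spin":0},{"translation":[0,0,0],"spin":0},{"translation":[0,0,0],"spin":0}]' 1 4 
python3 -c "
from h import *
to((.4558,.2162,.022),13.2)"
```

```text
time: 10.7
ee_pos: [0.4571, 0.2187, 0.0233]
eef_rot: [0.432, 0.543, -0.446, 0.566]
ft_force: [0.4, 0.8, 0.5]
width: 0.0871
time: 11.45
ee_pos: [0.4574, 0.2191, 0.0241]
eef_rot: [0.432, 0.543, -0.445, 0.566]
ft_force: [-0.4, 1.4, -1.3]
width: 0.0501
t 11.45 p [0.4574 0.2191 0.0241] w 0.050122533346275824 f [-0.4  1.4 -1.3]
[[ 0.014  0.973  0.23 ]
 [-0.036  0.23  -0.972]
 [-0.999  0.006  0.038]]
[ 0.044  0.409 -0.693  1.949  0.375  0.915 -0.612]
shift cm in tool [ 0.21 -0.22  0.23]
jaw yaw 13.3 spin 0.1
```

```bash
python3 -m inch '[{"translation":[-1,0,0],"spin":0},{"translation":[-1,0,0],"spin":0},{"translation":[-1.5,0,0],"spin":0},{"translation":[-1.5,0,0],"spin":0},{"translation":[-1.5,0,0],"spin":0},{"translation":[0,0,0],"spin":0}]'
python3 -c "
from h import *
st();snap('top','t5.png');snap('side','s5.png')
a=cv2.imread('pics/t5.png')[210:310,240:360];b=cv2.imread('pics/s5.png')[130:250,200:340]
cv2.imwrite('pics/c5.png',cv2.hconcat([cv2.resize(a,(400,340)),cv2.resize(b,(400,340))]))
"
```

```text
time: 12.2
ee_pos: [0.4563, 0.2215, 0.0941]
eef_rot: [0.432, 0.543, -0.445, 0.566]
ft_force: [-0.1, 1.4, -3.0]
width: 0.0496
t 12.2 p [0.4563 0.2215 0.0941] w 0.049610566423558766 f [-0.1  1.4 -3. ]
[[ 0.015  0.973  0.23 ]
 [-0.036  0.23  -0.972]
 [-0.999  0.006  0.038]]
[ 0.091  0.301 -0.74   1.901  0.278  1.042 -0.54 ]
```

View pics/c5.png

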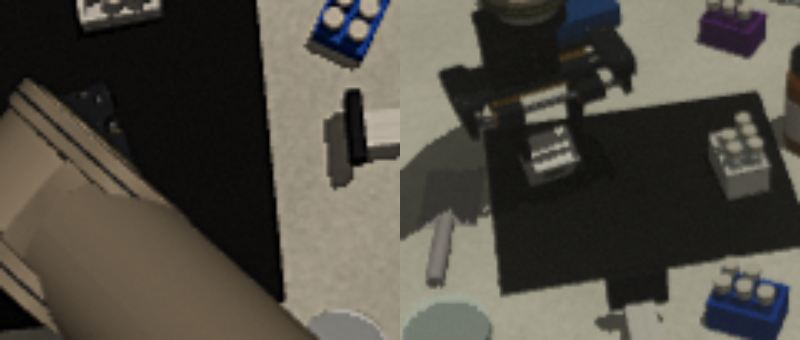

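```bash
python3 -c "
import cv2
b=cv2.imread('pics/s5.png')[145:205,220:290]
cv2.imwrite('pics/c5b.png',cv2.resize(b,(700,600),interpolation=cv2.INTER_CUBIC))
"
```

```text
(no output)
```

View pics/c5b.png

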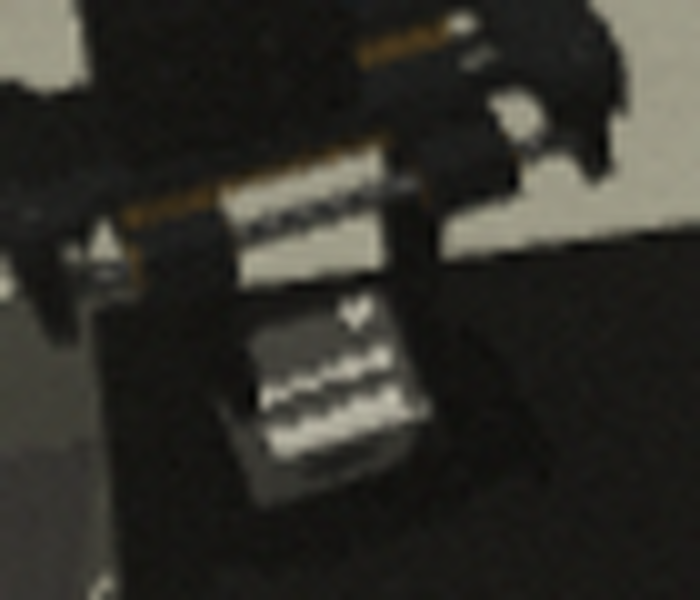

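Run:
```python
from h import *
P=np.array([.4563,.2215,.0961]);a=np.radians(103.2);u=np.array([np.cos(a),np.sin(a),0]);w=np.array([u[1],-u[0],0]);k=np.array([0,0,1.])
for th in(0,30,45,60,75,90):
    t=np.radians(th);L=np.cos(t)*u+np.sin(t)*k  # A end dir
    N=np.cos(t)*k-np.sin(t)*u  # mark dir
    c=P-.029*L+N*-.004
    out=[]
    for s,n in((-1,1),(-1,-1),(1,1)):
        for ww in(-1,1):out.append(((proj('side',c+s*.036*L+n*.02*N+ww*.025*w)-[220,145])*10).round())
    print(th,*[list(map(int,o)) for o in out])
```

```text
0 [302, 432] [462, 382] [318, 529] [474, 479] [224, 286] [379, 239]
30 [315, 515] [471, 465] [306, 554] [458, 505] [233, 300] [389, 253]
45 [313, 538] [468, 488] [294, 544] [444, 496] [238, 312] [394, 264]
60 [307, 547] [459, 497] [278, 522] [426, 474] [243, 325] [399, 278]
75 [295, 541] [446, 493] [259, 487] [407, 441] [248, 340] [404, 292]
90 [281, 523] [430, 475] [240, 444] [387, 398] [252, 354] [408, 306]
```

```bash
python3 -m inch '[{"translation":[-1,0,0],"spin":0},{"translation":[0.8,0,0],"spin":0},{"translation":[0,0,0],"spin":0},{"translation":[0,0,0],"spin":0}]' 1 3
python3 -c "
from h import *
st();snap('side','s6.png')
b=cv2.imread('pics/s6.png')[140:210,215:295]
b=cv2.LUT(b,np.uint8(255*(np.arange(256)/255)**.5))
cv2.imwrite('pics/c6.png',cv2.resize(b,(685,600),interpolation=cv2.INTER_CUBIC))
"
```

```text
time: 12.8
ee_pos: [0.4557, 0.2208, 0.0944]
eef_rot: [0.431, 0.543, -0.446, 0.566]
ft_force: [0.5, 0.3, 0.4]
width: 0.0033
t 12.8 p [0.4557 0.2208 0.0944] w 0.0033326528519623494 f [0.5 0.3 0.4]
[[ 0.013  0.973  0.23 ]
 [-0.037  0.23  -0.972]
 [-0.999  0.004  0.039]]
[ 0.091  0.301 -0.74   1.9    0.277  1.045 -0.538]
```

View pics/c6.png

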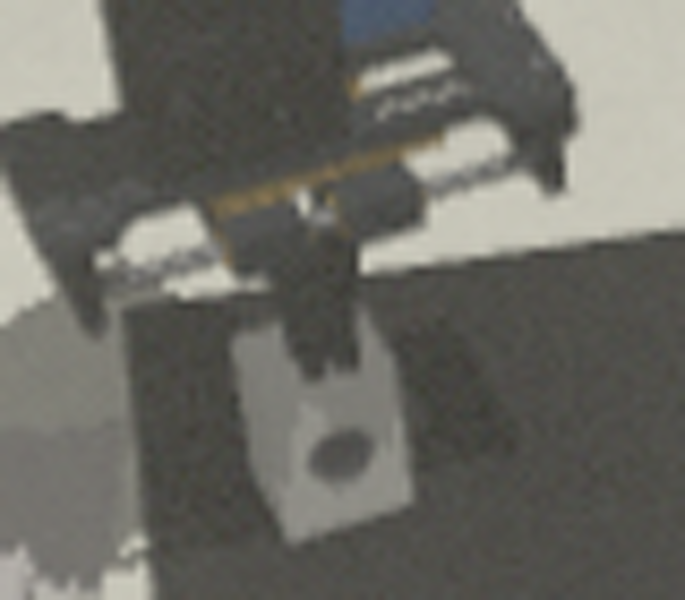

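```bash
python3 -m inch '[{"translation":[-3,0,0],"spin":0},{"translation":[-4,0,0],"spin":0},{"translation":[-4,0,0],"spin":0},{"translation":[0,0,0],"spin":0}]' 0 10
python3 -c "
from h import *
st();snap('side','s7.png');snap('top','t7.png')
b=cv2.imread('pics/s7.png')[140:220,210:300];a=cv2.imread('pics/t7.png')[230:310,250:340]
f=lambda b:cv2.resize(cv2.LUT(b,np.uint8(255*(np.arange(256)/255)**.5)),(400,356),interpolation=cv2.INTER_CUBIC)
cv2.imwrite('pics/c7.png',cv2.hconcat([f(a),f(b)]))
"
```

```text
time: 13.35
ee_pos: [0.4538, 0.2249, 0.2069]
eef_rot: [0.43, 0.543, -0.446, 0.566]
ft_force: [0.1, 0.5, -0.4]
width: 0.034
t 13.35 p [0.4538 0.2249 0.2069] w 0.034010142081373824 f [ 0.1  0.5 -0.4]
[[ 0.011  0.973  0.23 ]
 [-0.037  0.231 -0.972]
 [-0.999  0.002  0.039]]
[ 0.137  0.17  -0.775  1.775  0.163  1.262 -0.449]
```

View pics/c7.png

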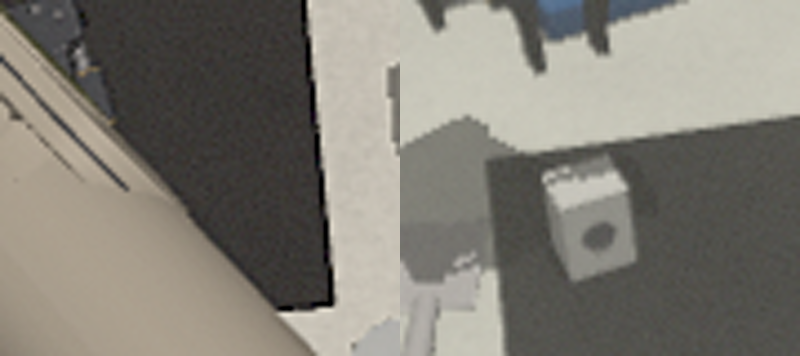

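Run:
```python
from h import *
b=cv2.imread('pics/s7.png')[165:210,235:270]
b=cv2.LUT(b,np.uint8(255*(np.arange(256)/255)**.5))
cv2.imwrite('pics/c7b.png',cv2.resize(b,(560,720)[:2] if 0 else (466,600),interpolation=cv2.INTER_CUBIC))
```

```text
(no output)
```

View pics/c7b.png

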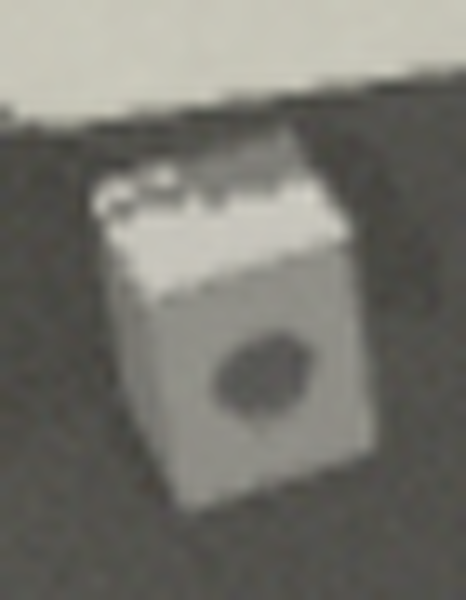

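Run:
```python
from h import *
f=lambda x,y,z:onz('side',235+x/13.33-.5,165+y/13.33-.5,z)
q=[f(157,302,.072),f(352,238,.072),f(292,125,.072),f(95,195,.072)]
for p in q:print(p.round(4))
print('c',np.mean(q,0))
for p in(f(190,510,0),f(375,450,0),f(262,375,.036)):print(p.round(4))
for i,j in((0,1),(1,2),(3,2),(0,3)):
    d=q[j]-q[i];print(np.linalg.norm(d).round(4),np.degrees(np.arctan2(d[1],d[0])).round(1))
```

```text
[0.4353 0.2035 0.072 ]
[0.4821 0.2155 0.072 ]
[0.473  0.2584 0.072 ]
[0.4246 0.2437 0.072 ]
c [0.45374975 0.23025775 0.072     ]
[0.4347 0.207  0.    ]
[0.4809 0.2177 0.    ]
[0.4566 0.212  0.036 ]
0.0483 14.4
0.0439 102.0
0.0506 17.0
0.0416 104.9
```

```bash
python3 -c "
from h import *
to((.4503,.2416,.100),14.5)"
```

```text
t 13.45 p [0.4526 0.2238 0.2039] w 0.042010169466840115 f [-0.2  0.2 -0.6]
[[ 0.006  0.973  0.23 ]
 [-0.039  0.23  -0.972]
 [-0.999 -0.003  0.039]]
[ 0.137  0.173 -0.774  1.779  0.163  1.26  -0.45 ]
shift cm in tool [10.31  0.21 -2.2 ]
jaw yaw 13.3 spin -1.2
```

```bash
python3 -m inch '[{"translation":[0,0.2,-2],"spin":-1.2},{"translation":[0,0,0],"spin":0},{"translation":[3,0,0],"spin":0},{"translation":[3,0,0],"spin":0},{"translation":[3,0,0],"spin":0},{"translation":[0,0,0],"spin":0}]' 0
python3 -c "
from h import *
to((.4503,.2416,.036),14.5);snap('side','s8.png')
b=cv2.imread('pics/s8.png')[130:220,205:305]
f=lambda b:cv2.resize(cv2.LUT(b,np.uint8(255*(np.arange(256)/255)**.5)),(600,540),interpolation=cv2.INTER_CUBIC)
cv2.imwrite('pics/c8.png',f(b))"
```

```text
time: 14.2
ee_pos: [0.4477, 0.2415, 0.1065]
eef_rot: [0.42, 0.551, -0.443, 0.569]
ft_force: [-0.3, 0.1, 0.3]
width: 0.0864
t 14.2 p [0.4477 0.2415 0.1065] w 0.08640881720972587 f [-0.3  0.1  0.3]
[[-0.     0.967  0.255]
 [-0.041  0.255 -0.966]
 [-0.999 -0.011  0.039]]
[ 0.067  0.306 -0.763  1.871  0.273  1.088 -0.55 ]
shift cm in tool [ 7.04  0.33 -0.22]
jaw yaw 14.8 spin 0.3
```

View pics/c8.png

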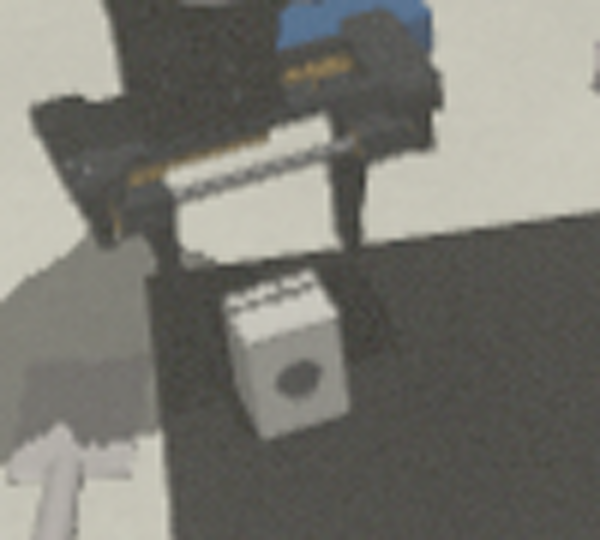

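```bash
python3 -m inch '[{"translation":[3,0.2,-0.1],"spin":0.3},{"translation":[2.5,0.1,-0.1],"spin":0},{"translation":[1.2,0,0],"spin":0},{"translation":[0,0,0],"spin":0}]' 0
python3 -c "
from h import *
to((.4503,.2416,.036),14.5)"
```

```text
time: 14.75
ee_pos: [0.4543, 0.2445, 0.0445]
eef_rot: [0.425, 0.549, -0.441, 0.569]
ft_force: [-0.0, 0.3, 1.0]
width: 0.0869
t 14.75 p [0.4543 0.2445 0.0445] w 0.0868910015600189 f [-0.   0.3  1. ]
[[ 0.008  0.968  0.25 ]
 [-0.037  0.25  -0.968]
 [-0.999 -0.001  0.037]]
[ 0.022  0.404 -0.724  1.908  0.363  0.972 -0.623]
shift cm in tool [ 0.86 -0.46  0.15]
jaw yaw 14.5 spin -0.0
```

```bash
python3 -m inch '[{"translation":[0.8,-0.4,0.2],"spin":0},{"translation":[0,0,0],"spin":0}]' 0;python3 -m inch '[{"translation":[0,0,0],"spin":0},{"translation":[0,0,0],"spin":0},{"translation":[0,0,0],"spin":0},{"translation":[0,0,0],"spin":0},{"translation":[0,0,0],"spin":0},{"translation":[0,0,0],"spin":0}]' 1 9
python3 -c "
from h import *
to((.4503,.2416,.036),14.5)"
```

```text
time: 15.0
ee_pos: [0.4517, 0.2415, 0.0379]
eef_rot: [0.425, 0.548, -0.441, 0.569]
ft_force: [0.5, -0.0, -0.8]
width: 0.0871
time: 15.75
ee_pos: [0.4519, 0.2417, 0.0389]
eef_rot: [0.426, 0.548, -0.441, 0.57]
ft_force: [0.5, -0.6, 1.5]
width: 0.0499
t 15.75 p [0.4519 0.2417 0.0389] w 0.049932549613773365 f [ 0.5 -0.6  1.5]
[[ 0.011  0.968  0.249]
 [-0.036  0.249 -0.968]
 [-0.999  0.002  0.037]]
[ 0.024  0.404 -0.722  1.923  0.368  0.955 -0.627]
shift cm in tool [ 0.29 -0.16 -0.04]
jaw yaw 14.4 spin -0.1
```

```bash
python3 -m inch '[{"translation":[-0.4,0,0.76],"spin":0},{"translation":[-0.3,0,0.83],"spin":0},{"translation":[-0.15,0,0.88],"spin":0},{"translation":[0,0,0.9],"spin":0},{"translation":[0,0,0],"spin":0}]' 
python3 -c "
from h import *
st();snap('side','s9.png')
b=cv2.imread('pics/s9.png')[130:220,205:305]
f=lambda b:cv2.resize(cv2.LUT(b,np.uint8(255*(np.arange(256)/255)**.5)),(600,540),interpolation=cv2.INTER_CUBIC)
cv2.imwrite('pics/c9.png',f(b))"
```

```text
time: 16.38
ee_pos: [0.4607, 0.2055, 0.0484]
eef_rot: [0.425, 0.548, -0.442, 0.569]
ft_force: [-0.1, 0.0, -3.0]
width: 0.0501
t 16.375 p [0.4607 0.2055 0.0484] w 0.0500514130955838 f [-0.1  0.  -3. ]
[[ 0.01   0.969  0.248]
 [-0.037  0.248 -0.968]
 [-0.999  0.001  0.038]]
[ 0.099  0.369 -0.72   1.938  0.339  0.961 -0.539]
```

View pics/c9.png

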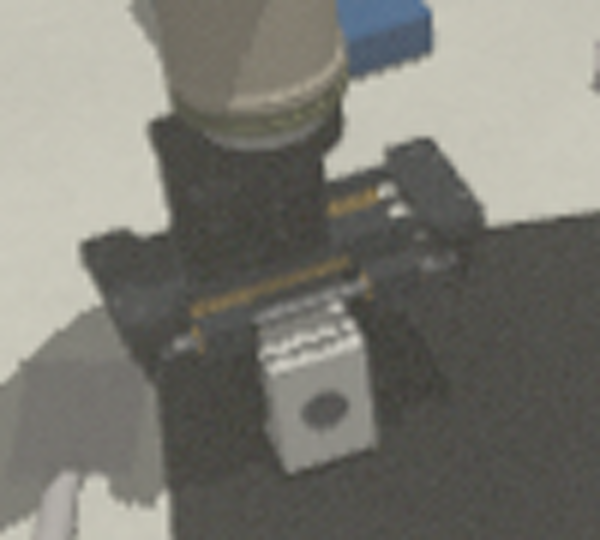

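```bash
python3 -m inch '[{"translation":[0.5,0,0],"spin":0},{"translation":[0.45,0,0],"spin":0},{"translation":[0,0,0],"spin":0}]' 
python3 -m inch '[{"translation":[0,0,0],"spin":0},{"translation":[0,0,0],"spin":0},{"translation":[-1.9,0,0],"spin":0},{"translation":[0,0,1.6],"spin":0},{"translation":[0,0,0],"spin":0}]' 0.25
python3 -c "
from h import *
st();snap('side','s10.png')
b=cv2.imread('pics/s10.png')[130:220,205:305]
f=lambda b:cv2.resize(cv2.LUT(b,np.uint8(255*(np.arange(256)/255)**.5)),(600,540),interpolation=cv2.INTER_CUBIC)
cv2.imwrite('pics/c10.png',f(b))"
```

```text
time: 16.8
ee_pos: [0.4605, 0.2065, 0.0383]
eef_rot: [0.425, 0.548, -0.441, 0.57]
ft_force: [-0.1, -1.5, -0.2]
width: 0.0503
time: 17.42
ee_pos: [0.4657, 0.1914, 0.0606]
eef_rot: [0.426, 0.548, -0.44, 0.57]
ft_force: [0.0, -0.8, -0.5]
width: 0.0651
t 17.425 p [0.4657 0.1914 0.0606] w 0.06513374536269757 f [ 0.  -0.8 -0.5]
[[ 0.013  0.968  0.25 ]
 [-0.035  0.25  -0.968]
 [-0.999  0.004  0.037]]
[ 0.135  0.343 -0.724  1.936  0.317  0.976 -0.49 ]
```

View pics/c10.png

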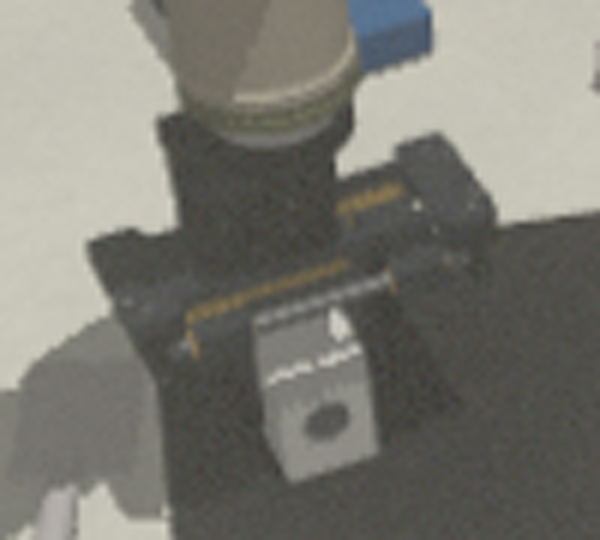

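```bash
python3 -m inch '[{"translation":[0,0,0],"spin":0},{"translation":[0,0,0],"spin":0},{"translation":[0,0,0],"spin":0}]' 1 9
python3 -m inch '[{"translation":[0.1,0,0.6],"spin":0},{"translation":[0.1,0,0.8],"spin":0},{"translation":[0.15,0,0.8],"spin":0},{"translation":[0.25,0,0.8],"spin":0}]'
python3 -c "
from h import *
st();snap('side','s11.png')
b=cv2.imread('pics/s11.png')[130:220,205:305]
f=lambda b:cv2.resize(cv2.LUT(b,np.uint8(255*(np.arange(256)/255)**.5)),(600,540),interpolation=cv2.INTER_CUBIC)
cv2.imwrite('pics/c11.png',f(b))"
```

```text
time: 17.85
ee_pos: [0.4649, 0.1924, 0.0604]
eef_rot: [0.425, 0.548, -0.44, 0.57]
ft_force: [-1.7, -1.8, 3.6]
width: 0.0502
time: 18.35
ee_pos: [0.4717, 0.1669, 0.0571]
eef_rot: [0.425, 0.55, -0.437, 0.57]
ft_force: [-1.6, -0.5, 3.6]
width: 0.05
t 18.35 p [0.4717 0.1669 0.0571] w 0.05002078501554928 f [-1.6 -0.5  3.6]
[[ 0.012  0.967  0.255]
 [-0.031  0.256 -0.966]
 [-0.999  0.004  0.033]]
[ 0.182  0.338 -0.715  1.949  0.309  0.961 -0.428]
```

View pics/c11.png

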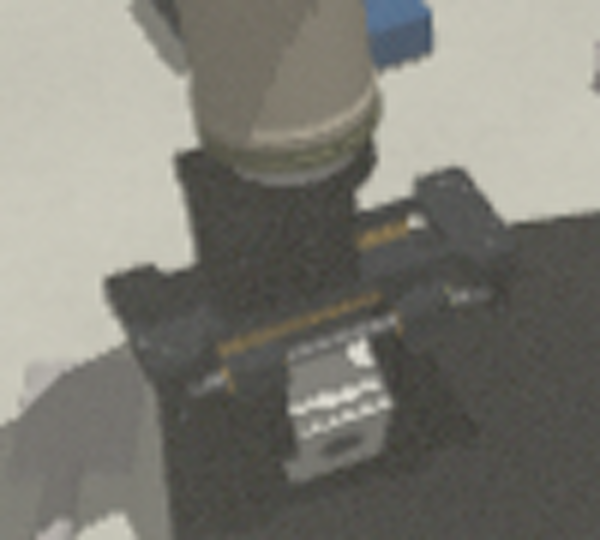

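```bash
python3 -m inch '[{"translation":[0.35,0,0.78],"spin":0},{"translation":[0.42,0,0.75],"spin":0},{"translation":[0.55,0,0.68],"spin":0},{"translation":[0.6,0,0.62],"spin":0}]'
python3 -c "
from h import *
st();snap('side','s12.png')
b=cv2.imread('pics/s12.png')[130:220,205:305]
f=lambda b:cv2.resize(cv2.LUT(b,np.uint8(255*(np.arange(256)/255)**.5)),(600,540),interpolation=cv2.INTER_CUBIC)
cv2.imwrite('pics/c12.png',f(b))"
```

```text
time: 18.9
ee_pos: [0.4795, 0.1372, 0.0378]
eef_rot: [0.425, 0.55, -0.438, 0.57]
ft_force: [-1.3, 0.8, 2.1]
width: 0.0498
t 18.9 p [0.4795 0.1372 0.0378] w 0.04983824122941735 f [-1.3  0.8  2.1]
[[ 0.012  0.967  0.255]
 [-0.031  0.255 -0.966]
 [-0.999  0.003  0.033]]
[ 0.219  0.361 -0.69   1.967  0.329  0.921 -0.384]
```

View pics/c12.png

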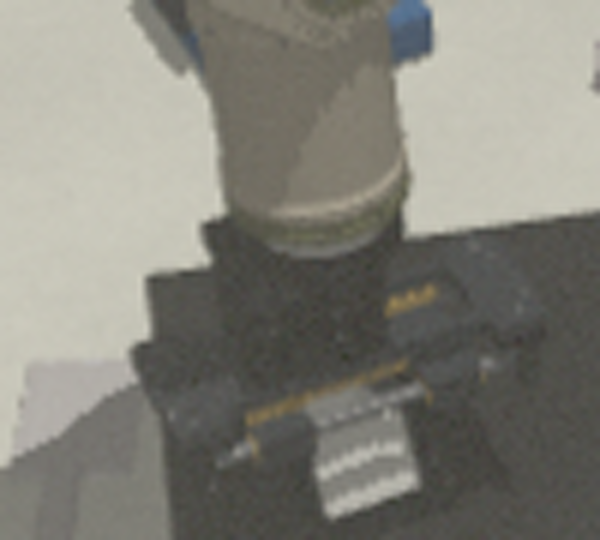

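```bash
python3 -m inch '[{"translation":[0.6,0,0.5],"spin":0},{"translation":[0.65,0,0.35],"spin":0},{"translation":[0.45,0,0.2],"spin":0},{"translation":[0,0,0],"spin":0}]'
python3 -c "
from h import *
st();snap('side','s13.png')
b=cv2.imread('pics/s13.png')[130:220,205:305]
f=lambda b:cv2.resize(cv2.LUT(b,np.uint8(255*(np.arange(256)/255)**.5)),(600,540),interpolation=cv2.INTER_CUBIC)
cv2.imwrite('pics/c13.png',f(b))"
```

```text
time: 19.45
ee_pos: [0.4827, 0.1246, 0.0187]
eef_rot: [0.425, 0.55, -0.438, 0.57]
ft_force: [0.8, 0.1, -3.6]
width: 0.05
t 19.45 p [0.4827 0.1246 0.0187] w 0.05002196359068121 f [ 0.8  0.1 -3.6]
[[ 0.011  0.967  0.254]
 [-0.031  0.254 -0.967]
 [-0.999  0.003  0.033]]
[ 0.226  0.391 -0.67   1.979  0.355  0.885 -0.381]
```

View pics/c13.png

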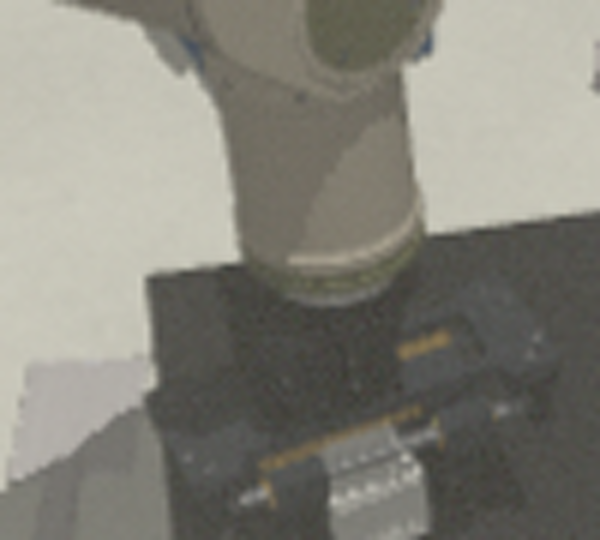

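```bash
python3 -m inch '[{"translation":[0,0,0],"spin":0},{"translation":[0,0,0],"spin":0},{"translation":[0,0,0],"spin":0},{"translation":[-3,0,0],"spin":0},{"translation":[-4,0,0],"spin":0},{"translation":[-4,0,-4],"spin":0},{"translation":[0,0,-4],"spin":0},{"translation":[0,0,0],"spin":0}]' 0
python3 -c "
from h import *
st();snap('side','s14.png');snap('top','t14.png')
b=cv2.imread('pics/s14.png')[150:230,220:310];a=cv2.imread('pics/t14.png')[210:300,260:360]
f=lambda b:cv2.resize(cv2.LUT(b,np.uint8(255*(np.arange(256)/255)**.5)),(400,356),interpolation=cv2.INTER_CUBIC)
cv2.imwrite('pics/c14.png',cv2.hconcat([f(a),f(b)]))"
```

```text
time: 20.5
ee_pos: [0.4604, 0.2087, 0.1308]
eef_rot: [0.426, 0.55, -0.437, 0.57]
ft_force: [-0.4, -0.6, 0.1]
width: 0.0868
t 20.5 p [0.4604 0.2087 0.1308] w 0.0867605292093202 f [-0.4 -0.6  0.1]
[[ 0.013  0.967  0.254]
 [-0.03   0.254 -0.967]
 [-0.999  0.005  0.032]]
[ 0.165  0.251 -0.78   1.871  0.233  1.108 -0.449]
```

View pics/c14.png

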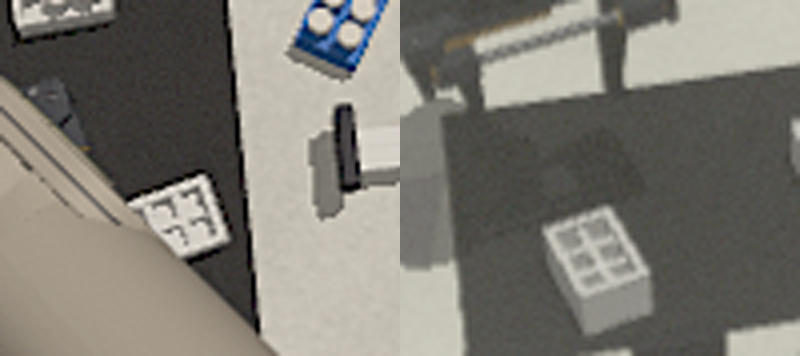

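Run:
```python
from h import *
f=lambda x,y,z:onz('side',220+(x-400)/4.444-.5,150+y/4.45-.5,z)
q=[f(543,228,.04),f(610,207,.04),f(652,278,.04),f(587,297,.04)]
for p in q:print(p.round(4))
print('c',np.mean(q,0))
for i,j in((0,1),(1,2),(3,2),(0,3)):
    d=q[j]-q[i];print(np.linalg.norm(d).round(4),np.degrees(np.arctan2(d[1],d[0])).round(1))
g=lambda x,y,z:onz('top',260+x/4-.5,210+y/3.956-.5,z)
print('top corners',g(207,173,.04),g(232,240,.04),'handle',g(346,145,.089))
```

```text
[0.4451 0.1733 0.04  ]
[0.4934 0.1839 0.04  ]
[0.5121 0.1095 0.04  ]
[0.467  0.1017 0.04  ]
c [0.4794077 0.1421041 0.04     ]
0.0495 12.3
0.0767 -75.9
0.0459 9.8
0.0749 -73.0
top corners [0.51090063 0.1120318  0.04      ] [0.46026239 0.09861764 0.04      ] handle [0.51517823 0.01207319 0.089     ]
```

```bash
python3 -c "
from h import *
b=cv2.imread('pics/t14.png')[205:275,340:430]
cv2.imwrite('pics/c15.png',cv2.resize(b,(720,560),interpolation=cv2.INTER_CUBIC))
to((.478,.141,.09),14.7)"
```

```text
t 20.6 p [0.4615 0.2058 0.1304] w 0.08702472591634529 f [-0.9 -0.2  0. ]
[[ 0.012  0.968  0.251]
 [-0.031  0.251 -0.968]
 [-0.999  0.004  0.033]]
[ 0.168  0.252 -0.777  1.871  0.233  1.108 -0.447]
shift cm in tool [ 4.26 -0.05  6.54]
jaw yaw 14.5 spin -0.2
```

View pics/c15.png

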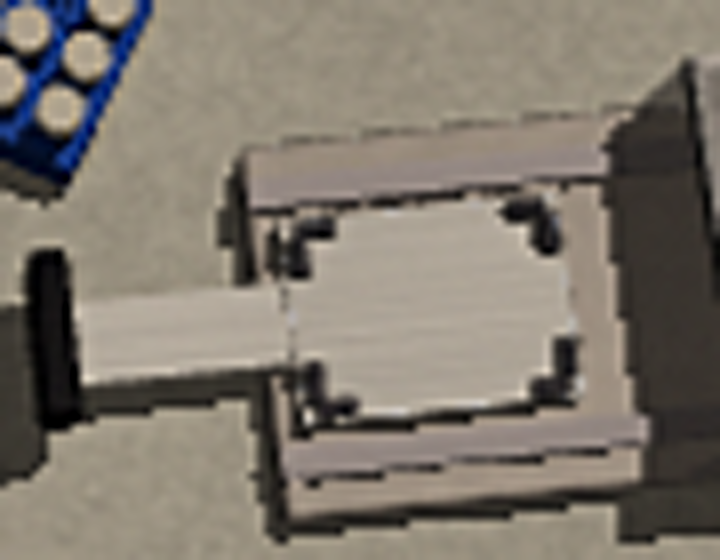

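```bash
python3 -c "
from h import *
g=lambda x,y,z:onz('top',340+x/8-.5,205+y/8-.5,z)
q=[g(285,218,.056),g(555,200,.056),g(578,405,.056),g(306,420,.056)]
for p in q:print(p.round(4))
print(np.mean(q,0).round(4), 'handle',g(53,338,.089))"
python3 -m inch '[{"translation":[0,0,4],"spin":-0.2},{"translation":[2,0,2.4],"spin":0},{"translation":[3,0,0.1],"spin":0},{"translation":[2,0,0.1],"spin":0},{"translation":[0,0,0],"spin":0}]'
python3 -c "
from h import *
to((.478,.141,.029),14.7)"
```

```text
[ 0.5529 -0.0794  0.056 ]
[ 0.5497 -0.1784  0.056 ]
[ 0.4748 -0.1759  0.056 ]
[ 0.4792 -0.0777  0.056 ]
[ 0.5142 -0.1278  0.056 ] handle [0.51346361 0.01191004 0.089     ]
time: 21.22
ee_pos: [0.4804, 0.1303, 0.0595]
eef_rot: [0.427, 0.548, -0.441, 0.568]
ft_force: [-1.0, 0.1, 0.7]
width: 0.0869
t 21.225 p [0.4804 0.1303 0.0595] w 0.08688487913660715 f [-1.   0.1  0.7]
[[ 0.01   0.969  0.246]
 [-0.034  0.246 -0.969]
 [-0.999  0.001  0.036]]
[ 0.248  0.326 -0.705  1.954  0.299  0.963 -0.357]
shift cm in tool [ 3.01  0.02 -1.2 ]
jaw yaw 14.2 spin -0.5
```

```bash
python3 -m inch '[{"translation":[1.5,0,-1.0],"spin":-0.5},{"translation":[1.4,0,-0.2],"spin":0},{"translation":[0.1,0,0],"spin":0},{"translation":[0,0,0],"spin":0}]'
python3 -m inch '[{"translation":[0,0,0],"spin":0},{"translation":[0,0,0],"spin":0},{"translation":[0,0,0],"spin":0},{"translation":[0,0,0],"spin":0},{"translation":[0,0,0],"spin":0},{"translation":[0,0,0],"spin":0}]' 1 20
python3 -c "
from h import *
to((.478,.141,.029),14.7)"
```

```text
time: 21.72
ee_pos: [0.4784, 0.1417, 0.0283]
eef_rot: [0.425, 0.549, -0.439, 0.571]
ft_force: [0.9, 0.8, 0.7]
width: 0.087
time: 22.48
ee_pos: [0.479, 0.1416, 0.0293]
eef_rot: [0.425, 0.549, -0.438, 0.571]
ft_force: [0.4, 0.9, 0.2]
width: 0.0502
t 22.475 p [0.479  0.1416 0.0293] w 0.05019850844238373 f [0.4 0.9 0.2]
[[ 0.013  0.967  0.254]
 [-0.034  0.255 -0.966]
 [-0.999  0.004  0.036]]
[ 0.207  0.378 -0.691  1.97   0.35   0.908 -0.412]
shift cm in tool [ 0.04 -0.11  0.03]
jaw yaw 14.7 spin 0.0
```

```bash
python3 -m inch '[{"translation":[-1.5,0,0],"spin":0},{"translation":[-3,0,0],"spin":0},{"translation":[-3.5,0,0],"spin":0},{"translation":[-3,0,0],"spin":0},{"translation":[-1.5,0,0],"spin":7},{"translation":[0,0,0],"spin":7.2},{"translation":[0,0,3],"spin":0},{"translation":[0,0,4],"spin":0},{"translation":[0,0,4],"spin":0},{"translation":[0,0,4],"spin":0},{"translation":[0,0,3],"spin":0},{"translation":[0,0,0],"spin":0}]'
python3 -c "
from h import *
to((.514,-.128,.14),0.4)"
```

```text
time: 23.98
ee_pos: [0.4745, -0.0367, 0.1712]
eef_rot: [0.493, 0.491, -0.503, 0.513]
ft_force: [-0.5, 0.1, -4.2]
width: 0.0498
t 23.975 p [ 0.4745 -0.0367  0.1712] w 0.04984253673154134 f [-0.5  0.1 -4.2]
[[ 0.012  1.     0.007]
 [-0.032  0.008 -0.999]
 [-0.999  0.012  0.032]]
[ 0.524  0.085 -0.585  1.916  0.088  1.145 -0.088]
shift cm in tool [3.46 3.84 9.05]
jaw yaw 0.4 spin 0.0
```

```bash
python3 -m inch '[{"translation":[0,1.8,3],"spin":0},{"translation":[0,1.8,3],"spin":0},{"translation":[1,0.3,3],"spin":0},{"translation":[2,0,0],"spin":0},{"translation":[0,0,0],"spin":0}]'
python3 -c "
from h import *
to((.514,-.128,.085),0.4);snap('side','s16.png');snap('top','t16.png')
b=cv2.imread('pics/s16.png')[220:310,240:340];a=cv2.imread('pics/t16.png')[190:280,335:435]
f=lambda b:cv2.resize(cv2.LUT(b,np.uint8(255*(np.arange(256)/255)**.5)),(400,360),interpolation=cv2.INTER_CUBIC)
cv2.imwrite('pics/c16.png',cv2.hconcat([f(a),f(b)]))"
```

```text
time: 24.6
ee_pos: [0.5161, -0.1246, 0.1467]
eef_rot: [0.492, 0.492, -0.501, 0.514]
ft_force: [-0.3, 0.4, -4.2]
width: 0.0503
t 24.6 p [ 0.5161 -0.1246  0.1467] w 0.050283613613442114 f [-0.3  0.4 -4.2]
[[ 0.014  1.     0.014]
 [-0.03   0.014 -0.999]
 [-0.999  0.014  0.03 ]]
[ 0.59   0.227 -0.51   1.821  0.155  1.11   0.037]
shift cm in tool [ 6.18 -0.3   0.15]
jaw yaw 0.8 spin 0.4
```

View pics/c16.png

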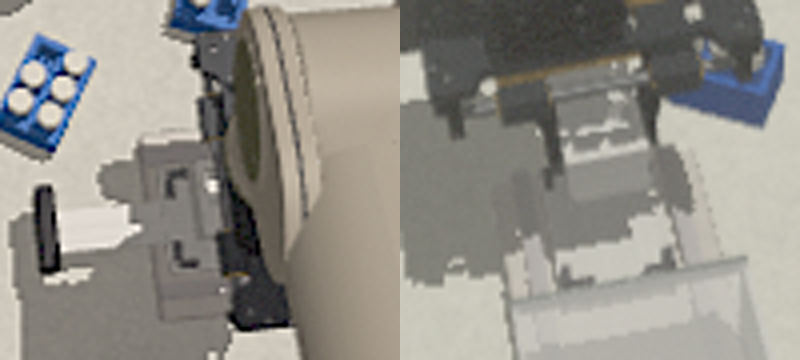

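```bash
python3 -m inch '[{"translation":[2,-0.2,0],"spin":0.4},{"translation":[2,-0.1,0],"spin":0},{"translation":[1.3,0,0.1],"spin":0},{"translation":[0,0,0],"spin":0}]'
python3 -c "
from h import *
to((.514,-.128,.077),0.4);snap('side','s17.png')
b=cv2.imread('pics/s17.png')[220:310,240:340]
f=lambda b:cv2.resize(cv2.LUT(b,np.uint8(255*(np.arange(256)/255)**.5)),(600,540),interpolation=cv2.INTER_CUBIC)
cv2.imwrite('pics/c17.png',f(b))"
```

```text
time: 25.2
ee_pos: [0.5177, -0.1256, 0.0987]
eef_rot: [0.495, 0.489, -0.5, 0.516]
ft_force: [-0.4, -0.1, -3.9]
width: 0.0498
t 25.2 p [ 0.5177 -0.1256  0.0987] w 0.049752603666159044 f [-0.4 -0.1 -3.9]
[[ 0.023  1.     0.01 ]
 [-0.032  0.01  -0.999]
 [-0.999  0.023  0.032]]
[ 0.577  0.281 -0.5    1.87   0.194  1.006  0.002]
shift cm in tool [ 2.17 -0.42  0.17]
jaw yaw 0.6 spin 0.2
```

View pics/c17.png

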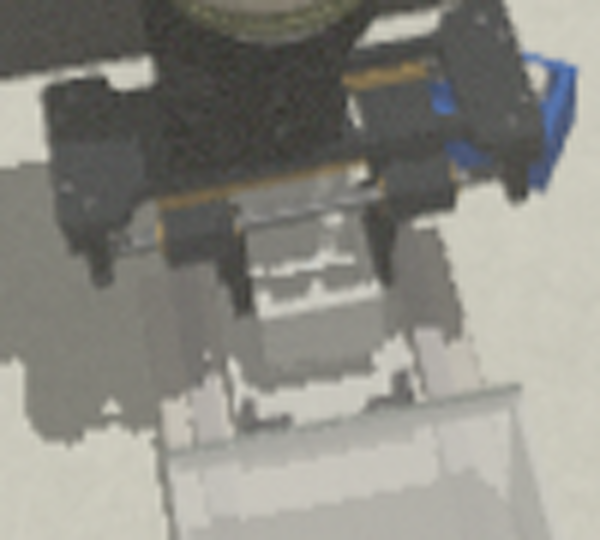

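```bash
python3 -m inch '[{"translation":[0.6,-0.4,0.2],"spin":0.2},{"translation":[0.6,0,0],"spin":0},{"translation":[0.5,0,0],"spin":0},{"translation":[0.2,0,0],"spin":0},{"translation":[0,0,0],"spin":0}]'
python3 -c "
from h import *
to((.514,-.128,.077),0.4)"
```

```text
time: 25.88
ee_pos: [0.5153, -0.1285, 0.0806]
eef_rot: [0.497, 0.487, -0.5, 0.516]
ft_force: [0.8, 0.4, -3.5]
width: 0.0496
t 25.875 p [ 0.5153 -0.1285  0.0806] w 0.0496272433059793 f [ 0.8  0.4 -3.5]
[[ 0.026  1.     0.006]
 [-0.033  0.007 -0.999]
 [-0.999  0.026  0.033]]
[ 0.576  0.299 -0.494  1.892  0.208  0.965 -0.007]
shift cm in tool [ 0.36 -0.14 -0.06]
jaw yaw 0.4 spin -0.0
```

```bash
python3 -m inch '[{"translation":[0.2,-0.1,0],"spin":0},{"translation":[0.15,0,0],"spin":0},{"translation":[0.1,0,0],"spin":0},{"translation":[0,0,0],"spin":0}]' - 8
python3 -c "
from h import *
to((.514,-.128,.077),0.4);snap('side','s18.png')
b=cv2.imread('pics/s18.png')[220:310,240:340]
f=lambda b:cv2.resize(cv2.LUT(b,np.uint8(255*(np.arange(256)/255)**.5)),(600,540),interpolation=cv2.INTER_CUBIC)
cv2.imwrite('pics/c18.png',f(b))"
```

```text
time: 26.38
ee_pos: [0.5149, -0.1286, 0.0774]
eef_rot: [0.496, 0.486, -0.5, 0.517]
ft_force: [-0.3, 0.5, -4.3]
width: 0.0499
t 26.375 p [ 0.5149 -0.1286  0.0774] w 0.04987260471733677 f [-0.3  0.5 -4.3]
[[ 0.027  1.     0.006]
 [-0.034  0.007 -0.999]
 [-0.999  0.027  0.034]]
[ 0.575  0.302 -0.493  1.896  0.211  0.957 -0.01 ]
shift cm in tool [ 0.03 -0.09 -0.06]
jaw yaw 0.4 spin -0.0
```

View pics/c18.png

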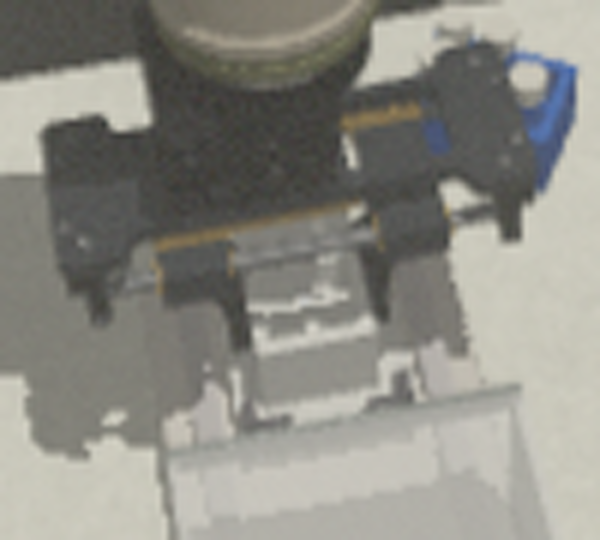

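```bash
python3 -m inch '[{"translation":[0.15,-0.1,0],"spin":0},{"translation":[0.1,0,0],"spin":0},{"translation":[0,0,0],"spin":0}]'; python3 -m inch '[{"translation":[0.15,0,0],"spin":0},{"translation":[0.1,0,0],"spin":0},{"translation":[0,0,0],"spin":0}]'
```

```text
time: 26.8
ee_pos: [0.5151, -0.1286, 0.0767]
eef_rot: [0.497, 0.485, -0.5, 0.518]
ft_force: [0.0, 0.7, -2.2]
width: 0.0502
time: 27.18
ee_pos: [0.5152, -0.1288, 0.0757]
eef_rot: [0.497, 0.485, -0.5, 0.518]
ft_force: [-2.2, 0.5, -1.0]
width: 0.0503
```

```bash
python3 -m inch '[{"translation":[0.15,0,0],"spin":0},{"translation":[0,0,0],"spin":0}]' - 3; python3 -m inch '[{"translation":[0,0,0],"spin":0},{"translation":[0,0,0],"spin":0},{"translation":[0,0,0],"spin":0}]' 0.3
python3 -c "
from h import *
st();snap('side','s19.png')
b=cv2.imread('pics/s19.png')[220:310,240:340]
f=lambda b:cv2.resize(cv2.LUT(b,np.uint8(255*(np.arange(256)/255)**.5)),(600,540),interpolation=cv2.INTER_CUBIC)
cv2.imwrite('pics/c19.png',f(b))"
```

```text
time: 27.42
ee_pos: [0.5153, -0.129, 0.0741]
eef_rot: [0.497, 0.485, -0.5, 0.518]
ft_force: [-2.2, 0.8, 1.8]
width: 0.0504
time: 27.8
ee_pos: [0.5162, -0.1292, 0.0741]
eef_rot: [0.497, 0.485, -0.499, 0.518]
ft_force: [-0.5, -0.1, 0.4]
width: 0.0604
t 27.8 p [ 0.5162 -0.1292  0.0741] w 0.06040882025822054 f [-0.5 -0.1  0.4]
[[ 0.031  0.999  0.006]
 [-0.036  0.007 -0.999]
 [-0.999  0.031  0.036]]
[ 0.574  0.306 -0.491  1.899  0.216  0.946 -0.014]
```

View pics/c19.png

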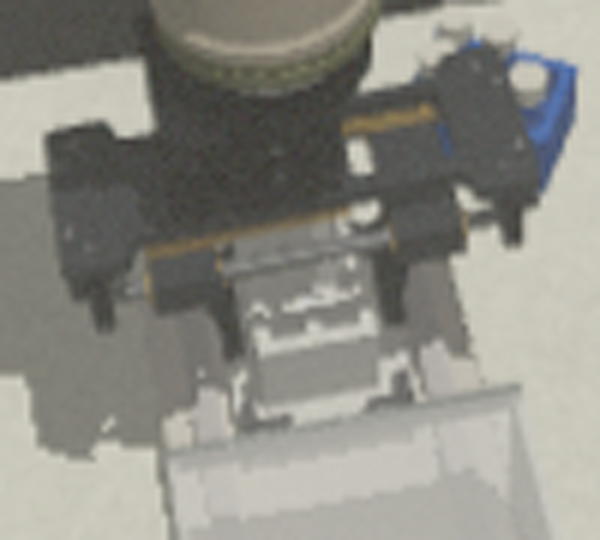

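```bash
python3 -m inch '[{"translation":[-2,0,0],"spin":0},{"translation":[-3,0,0],"spin":0},{"translation":[-4,0,0],"spin":0},{"translation":[-1,0,-4],"spin":0},{"translation":[0,0,-5],"spin":0},{"translation":[0,0,-5],"spin":0},{"translation":[0,0,-4],"spin":0},{"translation":[0,0,0],"spin":0}]' 1 20
python3 -c "
from h import *
to((.514,0.04,.085),0.4);snap('side','s20.png');snap('top','t20.png')
b=cv2.imread('pics/s20.png')[220:310,240:340];a=cv2.imread('pics/t20.png')[190:280,335:435]
f=lambda b:cv2.resize(cv2.LUT(b,np.uint8(255*(np.arange(256)/255)**.5)),(400,360),interpolation=cv2.INTER_CUBIC)
cv2.imwrite('pics/c20.png',cv2.hconcat([f(a),f(b)]))"
```

```text
time: 28.85
ee_pos: [0.5127, 0.0594, 0.1715]
eef_rot: [0.499, 0.483, -0.499, 0.518]
ft_force: [-0.4, -0.5, -0.6]
width: 0.0006
t 28.85 p [0.5127 0.0594 0.1715] w 0.0006374029103654365 f [-0.4 -0.5 -0.6]
[[ 0.035  0.999  0.004]
 [-0.035  0.005 -0.999]
 [-0.999  0.035  0.035]]
[ 0.369  0.179 -0.653  1.831  0.166  1.149 -0.338]
shift cm in tool [ 8.71 -0.18  1.63]
jaw yaw 0.3 spin -0.1
```

View pics/c20.png

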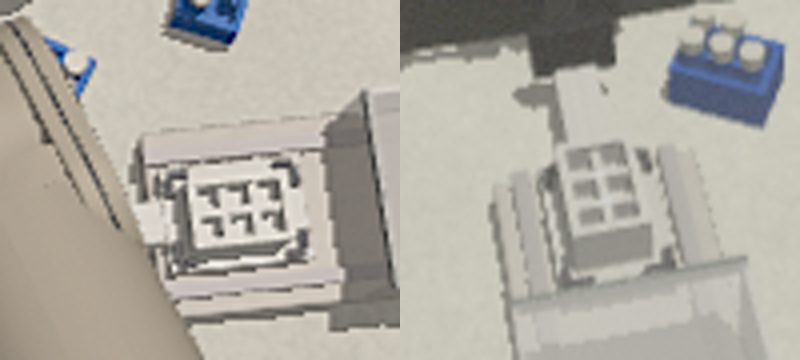

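Run:
```python
from h import *
b=cv2.imread('pics/t20.png')[222:262,365:415];a=cv2.imread('pics/s20.png')[250:300,270:320]
f=lambda b,s:cv2.resize(cv2.LUT(b,np.uint8(255*(np.arange(256)/255)**.7)),s,interpolation=cv2.INTER_CUBIC)
cv2.imwrite('pics/c21.png',cv2.hconcat([f(b,(500,400)),f(a,(400,400)) if 0 else f(a[:, :37],(296,400))]))
g=lambda x,y,z:onz('top',335+x/4-.5,190+y/4-.5,z)
q=[g(187,172,.088),g(277,158,.088),g(290,235,.088),g(200,250,.088)]
for p in q:print(p.round(4))
print(np.mean(q,0))
h=lambda x,y,z:onz('side',240+(x-400)/4-.5,220+y/4-.5,z)
q=[h(557,150,.088),h(628,142,.088),h(652,230,.088),h(570,240,.088)]
for p in q:print(p.round(4))
print(np.mean(q,0))
```

```text
[ 0.5441 -0.0921  0.088 ]
[ 0.5478 -0.1572  0.088 ]
[ 0.4923 -0.1586  0.088 ]
[ 0.4881 -0.094   0.088 ]
[ 0.51808338 -0.1254639   0.088     ]
[ 0.4916 -0.0951  0.088 ]
[ 0.5374 -0.0987  0.088 ]
[ 0.5395 -0.1684  0.088 ]
[ 0.4889 -0.1647  0.088 ]
[ 0.51433113 -0.13174273  0.088     ]
```

View pics/c21.png

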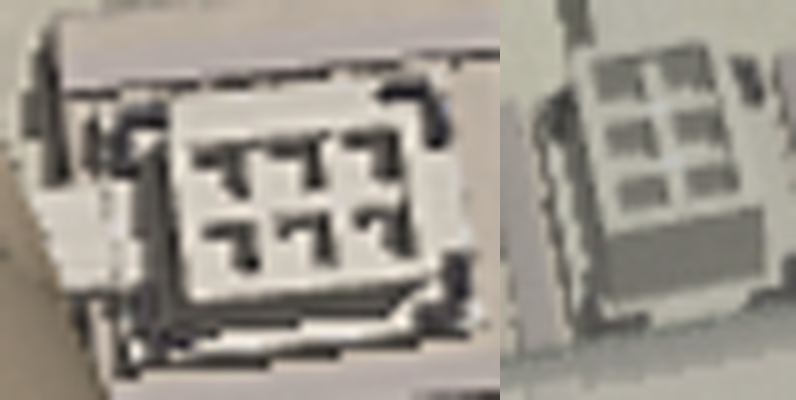

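```bash
python3 -m inch '[{"translation":[3,0,0],"spin":0},{"translation":[4,0,0],"spin":0},{"translation":[2.6,0,0],"spin":0},{"translation":[0.5,0,0],"spin":0},{"translation":[0,0,0.5],"spin":0}]'
python3 -c "
from h import *
to((.514,.029,.074),0.4);snap('side','s22.png')
b=cv2.imread('pics/s22.png')[190:310,240:340]
f=lambda b:cv2.resize(cv2.LUT(b,np.uint8(255*(np.arange(256)/255)**.5)),(450,540),interpolation=cv2.INTER_CUBIC)
cv2.imwrite('pics/c22.png',f(b))"
```

```text
time: 29.58
ee_pos: [0.5183, 0.0389, 0.069]
eef_rot: [0.502, 0.478, -0.503, 0.516]
ft_force: [-0.1, -0.3, 0.4]
width: 0.0005
t 29.575 p [0.5183 0.0389 0.069 ] w 0.0005371381578826871 f [-0.1 -0.3  0.4]
[[ 0.036  0.999 -0.011]
 [-0.04  -0.01  -0.999]
 [-0.999  0.036  0.039]]
[ 0.35   0.314 -0.611  1.923  0.278  0.951 -0.407]
shift cm in tool [-0.47 -0.41  1.01]
jaw yaw -0.6 spin -1.0
```

View pics/c22.png

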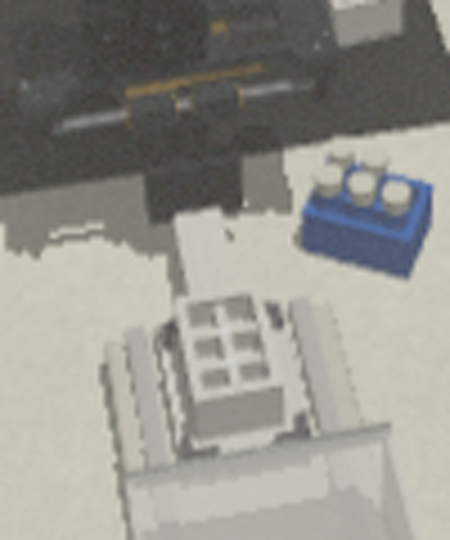

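```bash
python3 -m inch '[{"translation":[0,-0.4,0.6],"spin":-1},{"translation":[0,0,0.6],"spin":0},{"translation":[0,0,0.8],"spin":0},{"translation":[0.05,0,1.2],"spin":0},{"translation":[0.05,0,1.4],"spin":0},{"translation":[0.05,0,1.4],"spin":0},{"translation":[0.05,0,1.4],"spin":0},{"translation":[0.05,0,1.4],"spin":0},{"translation":[0.05,0,1.4],"spin":0}]'
python3 -c "
from h import *
to((.514,-.123,.074),0.4)"
```

```text
time: 30.75
ee_pos: [0.5153, -0.0701, 0.0721]
eef_rot: [0.498, 0.482, -0.498, 0.521]
ft_force: [0.6, 3.2, -2.3]
width: 0.0007
t 30.75 p [ 0.5153 -0.0701  0.0721] w 0.0007179029078929029 f [ 0.6  3.2 -2.3]
[[ 0.038  0.999  0.007]
 [-0.039  0.008 -0.999]
 [-0.999  0.038  0.039]]
[ 0.524  0.293 -0.561  1.931  0.242  0.936 -0.148]
shift cm in tool [ 0.01 -0.17  5.29]
jaw yaw 0.5 spin 0.1
```

```bash
python3 -m inch '[{"translation":[0.05,0,1],"spin":0},{"translation":[0.05,-0.1,1],"spin":0},{"translation":[0.05,0,1],"spin":0},{"translation":[0.05,0,0.8],"spin":0},{"translation":[0.03,0,0.6],"spin":0}]'
python3 -m inch '[{"translation":[0,0,0.5],"spin":0},{"translation":[0,0,0.4],"spin":0},{"translation":[0,0,0.4],"spin":0}]'
python3 -m inch '[{"translation":[0,0,0.4],"spin":0},{"translation":[0,0,0.4],"spin":0}]'
```

```text
time: 31.38
ee_pos: [0.5152, -0.1181, 0.0721]
eef_rot: [0.498, 0.482, -0.498, 0.521]
ft_force: [-0.9, 2.3, 1.2]
width: 0.0003
time: 31.75
ee_pos: [0.5151, -0.12, 0.0722]
eef_rot: [0.499, 0.488, -0.493, 0.52]
ft_force: [-3.3, 15.0, 4.7]
width: 0.0004
time: 32.0
ee_pos: [0.5151, -0.1201, 0.0723]
eef_rot: [0.499, 0.492, -0.49, 0.519]
ft_force: [-3.1, 15.8, 5.6]
width: 0.0006
```

```bash
python3 -m inch '[{"translation":[0,0,-1],"spin":0},{"translation":[0,0,-3],"spin":0},{"translation":[0,0,-4],"spin":0},{"translation":[-3,0,-4],"spin":0},{"translation":[-4,0,-5],"spin":0},{"translation":[-4,0,-5],"spin":0},{"translation":[0,0,-5],"spin":0},{"translation":[0,0,0],"spin":0}]'
python3 -c "
from h import *
st();snap('side','s23.png');snap('top','t23.png')
b=cv2.imread('pics/s23.png')[240:400,240:380];a=cv2.imread('pics/t23.png')[190:280,360:500]
f=lambda b,s:cv2.resize(cv2.LUT(b,np.uint8(255*(np.arange(256)/255)**.7)),s,interpolation=cv2.INTER_CUBIC)
cv2.imwrite('pics/c23.png',cv2.hconcat([f(a,(467,300)),f(b,(262,300))]))"
```

```text
time: 33.0
ee_pos: [0.5063, 0.1549, 0.1788]
eef_rot: [0.5, 0.489, -0.491, 0.52]
ft_force: [0.1, -0.4, -0.1]
width: 0.0007
t 33.0 p [0.5063 0.1549 0.1788] w 0.0006726606982443833 f [ 0.1 -0.4 -0.1]
[[ 0.039  0.999  0.018]
 [-0.022  0.019 -1.   ]
 [-0.999  0.039  0.023]]
[ 0.249  0.216 -0.728  1.788  0.196  1.172 -0.522]
```

View pics/c23.png

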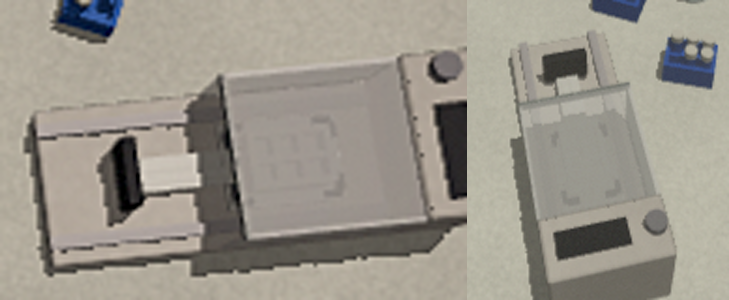

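View pics/t23.png

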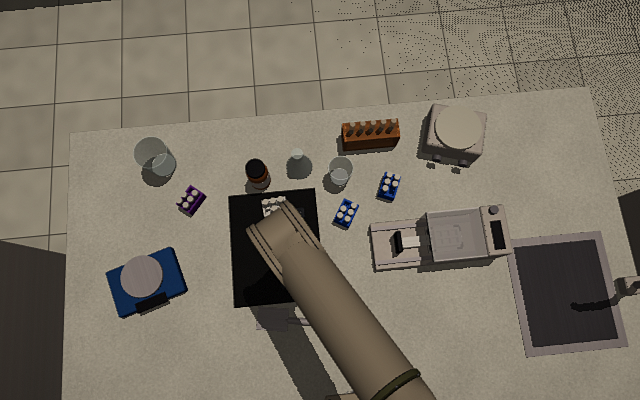

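View pics/s23.png

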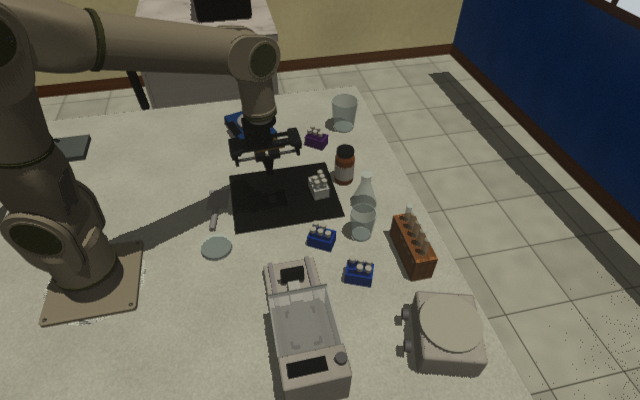

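```bash
python3 - <<'E'
from h import *
for fn in('t0','t23'):
    g=cv2.cvtColor(cv2.imread(f'pics/{fn}.png'),cv2.COLOR_BGR2GRAY)[225:260,380:410]
    ys,xs=np.where(g<28);u,v=380+xs.mean(),225+ys.mean();print(fn,len(xs),u,v,onz('top',u,v,.085))
E
python3 -c "
import cv2
a=cv2.imread('pics/t23.png')[200:272,420:495];b=cv2.imread('pics/s23.png')[285:355,265:345]
c=cv2.createCLAHE(4,(2,2))
f=lambda b:cv2.resize(c.apply(cv2.cvtColor(b,6)),(390,370),interpolation=cv2.INTER_CUBIC)
cv2.imwrite('pics/c24.png',cv2.hconcat([f(a),f(b)]))"
```

```text
t0 152 396.36842105263156 242.20394736842104 [ 0.51269987 -0.13161796  0.085     ]
t23 153 397.62091503267976 241.9281045751634 [ 0.51312803 -0.13526296  0.085     ]
```

View pics/c24.png

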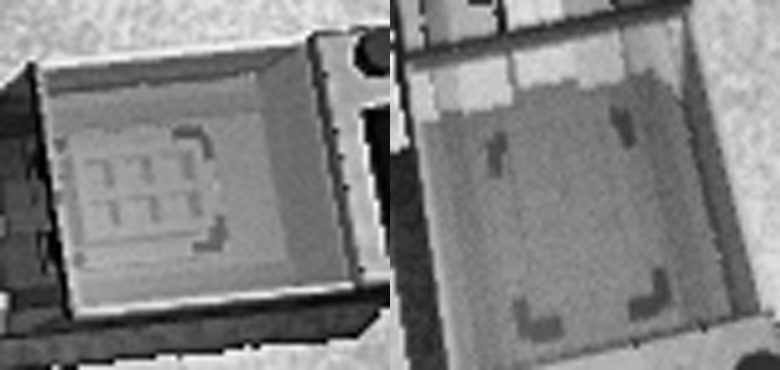

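Run:
```python
from h import *
for fn,(a,b,c,d) in dict(t14=(232,262,338,350),t23=(225,260,380,410)).items():
    g=cv2.cvtColor(cv2.imread(f'pics/{fn}.png'),cv2.COLOR_BGR2GRAY)[a:b,c:d]
    cv2.imwrite(f'pics/h{fn}.png',cv2.resize(g,None,fx=10,fy=10,interpolation=0))
    for th in(22,28,40):
        ys,xs=np.where(g<th);u,v=c+xs.mean(),a+ys.mean();print(fn,th,len(xs),xs.min()+c,xs.max()+c,u,v,onz('top',u,v,.085))
```

```text
t14 22 104 343 349 346.11538461538464 247.39423076923077 [0.51215604 0.01187034 0.085     ]
t14 28 112 343 349 346.11607142857144 247.74107142857142 [0.51117771 0.0119777  0.085     ]
t14 40 124 343 349 345.91129032258067 247.4516129032258 [0.51205144 0.01246271 0.085     ]
t23 22 130 393 402 397.46923076923076 241.96923076923076 [ 0.51305432 -0.13481845  0.085     ]
t23 28 153 393 402 397.62091503267976 241.9281045751634 [ 0.51312803 -0.13526296  0.085     ]
t23 40 187 382 409 397.3636363636364 241.70053475935828 [ 0.51384461 -0.13462531  0.085     ]
```

```bash
python3 -m inch '[{"translation":[0,0,0],"spin":0},{"translation":[0,0,0],"spin":0}]'; python3 -c "
from h import *
print(close_job())"
```

```text
time: 33.35
ee_pos: [0.5075, 0.1474, 0.1776]
eef_rot: [0.501, 0.486, -0.495, 0.518]
ft_force: [-0.5, -0.1, -0.3]
width: 0.0005
the job is handed in; nothing more can be done
None
```

I did the whole job in the order asked and handed it in at about 33 s, with the gripper clear of everything.

- **Carriage out:** I pulled it by the handle to its end stop, where the force rose to 20 N.
- **Turning the rack over:**
  - **First quarter turn:** the rack swung to hang from a light end grip. When I cut the grip to 3 N it slipped out and dropped a few centimetres or less onto its end on the mat.
  - **Second quarter turn:** a first try with a side grip did not turn it, so I set it back down. I then regrasped it and tipped it over its edge on the bench until it lay wells up.
- **Placing:** I lowered the rack onto the deck by hand and released it only once the deck carried its weight. Both cameras showed it wells up and between the corner stops, lined up with the slide.
- **Carriage home:** I pushed it in by the handle until it stopped at about 15 N against 2 N of sliding friction, then backed off.

**Last checks:**
- **Rack:** the enhanced top picture shows it wells up between the stops under the hood. The side camera could not make it out through the hood.
- **Travel:** the top picture gives about 147 mm between fully out and home, against the nominal 150 mm. I put the gap down to the handle's side face being counted in the home picture, but the stop force is my main evidence that the carriage is fully home.
- **Bystanders:** by eye, the beaker, flask, amber jar and look-alikes are where they started. The full rack also looks unmoved, though the arm partly hid it from the top camera.

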